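Photograph the mounted specimens and file them

TASK

Slide the light's control fully on, away from you, and lay every specimen carrier on the raised light panel, centred across its depth and square to it, flat and side by side. With all of them lying there in the light, take a group picture: press the camera release to its halfway stop, hold it there for about a second, and press it fully down. Then slide each carrier bare edge first into a slot of its own in the white file, fully home, slide the light fully off again, and leave the other things on the bench alone.

Things in the scene. Friction and masses are not known exactly. Their poses are not given: they have to be found in the camera images.
- carrier0_grip (a point): Centre of a specimen carrier's grip block: upright aluminium, 36 x 18 x 45 mm (carrier's x, y, z), standing on the plate near its -x end; take it across the 18 mm. The point is 45 mm towards -x from the plate's middle and 27.5 mm above the plate's underside. Two or three like carriers are there; an absent one reads None. x runs from grip end to bare end, z up.
- carrier0_mid (a point): Middle of that carrier's plate: clear, flat, 130 x 64 x 5 mm (x, y, z) with a pale paper and a dark frond on it; point 2.5 mm above its underside, same axes; the bare edge is 65 mm from here along +x. The whole weighs about 110 g and starts flat on the bench, grip end roughly towards the robot.
- carrier1_grip (a point): The same point of another such carrier (may be absent).
- carrier1_mid (a point): The same point of that carrier.
- carrier2_grip (a point): The same point of another such carrier (may be absent).
- carrier2_mid (a point): The same point of that carrier.
- panel: Raised white light panel, fixed: 100 mm deep (its x), 300 mm long (its y), top 45 mm above the bench. Origin on the bench under its centre; x points away from the robot. Room for three carriers across it at y = -78, 0, 78 mm, overhanging both edges by 15 mm. Its camera stands beyond the far side, 190 mm along +x, 105 mm along +y, 0.23 m tall.
- file: White file, fixed, 152 x 240 x 58 mm; origin on the bench under its centre, x points into the slots. Three level slots centred at y = -78, 0, 78 mm: 72 mm wide, 12 high, floor 40 above the bench, mouth at x = -16, back wall at x = 70. The floor runs on in front as an open sill to x = -76. Fully home, a carrier's plate middle is at x = 5 mm, grip block outside.
- button_top (a point): Centre of the top of the camera release's black round button, 36 mm across, top 60 mm above the bench when up, on a fixed grey box 80 x 80 x 40 mm. Straight down: 6 mm soft (1 to 3.4 N) to a halfway stop; pressing past it takes 8 N to start and 12 N at fully down, 6 mm further. It springs back up when let go.
- dimmer_top (a point): Centre of the top of the light's slide control: a black grip 28 x 20 x 40 mm (its x, y, z), top 54 mm above the bench, on a fixed grey track 40 x 110 x 14 mm. It slides along its own y (+y = on, roughly away from the robot), 60 mm, about 1.5 N, and stays where it is left. Pinch it across its 28 mm.
- dimmer (a joint): Position of the light's slide control, m: 0 off (end nearest the robot), 0.06 fully on.
- stage1 (a joint): First stage of the button, m: 0 up, 0.006 at the halfway stop (stays 0.006 while pressed on).
- stage2 (a joint): Second stage of the button, m: 0 until pressed past the halfway stop, 0.006 fully down.
- vial: small capped vial, 34 mm diameter, 70 mm tall, loose; bystander, leave alone. Origin: centre of the underside.
- jar: jar, 66 mm diameter, 75 mm tall, loose; bystander, leave alone. Origin: centre of the underside.
- bottle: capped bottle, 48 mm diameter, 100 mm tall, loose; bystander, leave alone. Origin: centre of the underside.
Mind the look-alikes: they are no part of the job. What is shaped like the part that bears carrier2_grip but red is not meant. What is shaped like the part that bears button_top but red is not meant.

How it is judged (in metres and radians):
On the way, in this order (a step that is already met when the one before it is completed fails the run):
1. the light is on and every carrier lies on the light panel, centred and square, let go (x of carrier0_mid in the frame of panel between -0.022 and 0.022 m and y of carrier0_mid in the frame of panel between -0.13 and 0.13 m and z of carrier0_mid in the frame of panel between 0.0425 and 0.0525 m and angle between the x axis of each of carrier0_mid, carrier1_mid, carrier2_mid and the x axis of panel, either way round below 0.22 rad and x of carrier1_mid in the frame of panel between -0.022 and 0.022 m and y of carrier1_mid in the frame of panel between -0.13 and 0.13 m and z of carrier1_mid in the frame of panel between 0.0425 and 0.0525 m and x of carrier2_mid in the frame of panel between -0.022 and 0.022 m and y of carrier2_mid in the frame of panel between -0.13 and 0.13 m and z of carrier2_mid in the frame of panel between 0.0425 and 0.0525 m and value of joint dimmer above 0.05 m and contact force between each of carrier0, carrier1, carrier2 and the fingers below 0.1 N), for 0.3 s.
2. the button is held at its halfway stop with the light on while every carrier lies on the panel (x of carrier0_mid in the frame of panel between -0.022 and 0.022 m and y of carrier0_mid in the frame of panel between -0.13 and 0.13 m and z of carrier0_mid in the frame of panel between 0.0425 and 0.0525 m and angle between the x axis of each of carrier0_mid, carrier1_mid, carrier2_mid and the x axis of panel, either way round below 0.22 rad and x of carrier1_mid in the frame of panel between -0.022 and 0.022 m and y of carrier1_mid in the frame of panel between -0.13 and 0.13 m and z of carrier1_mid in the frame of panel between 0.0425 and 0.0525 m and x of carrier2_mid in the frame of panel between -0.022 and 0.022 m and y of carrier2_mid in the frame of panel between -0.13 and 0.13 m and z of carrier2_mid in the frame of panel between 0.0425 and 0.0525 m and value of joint dimmer above 0.05 m and value of joint stage1 above 0.004 m and value of joint stage2 below 0.0015 m), for 0.5 s.
3. the button is pressed fully down with the light on while every carrier lies on the panel (x of carrier0_mid in the frame of panel between -0.022 and 0.022 m and y of carrier0_mid in the frame of panel between -0.13 and 0.13 m and z of carrier0_mid in the frame of panel between 0.0425 and 0.0525 m and angle between the x axis of each of carrier0_mid, carrier1_mid, carrier2_mid and the x axis of panel, either way round below 0.22 rad and x of carrier1_mid in the frame of panel between -0.022 and 0.022 m and y of carrier1_mid in the frame of panel between -0.13 and 0.13 m and z of carrier1_mid in the frame of panel between 0.0425 and 0.0525 m and x of carrier2_mid in the frame of panel between -0.022 and 0.022 m and y of carrier2_mid in the frame of panel between -0.13 and 0.13 m and z of carrier2_mid in the frame of panel between 0.0425 and 0.0525 m and value of joint dimmer above 0.05 m and value of joint stage2 above 0.0042 m), for 0.05 s.
At the end, for the whole second after the job is handed in: Every carrier lies in its own slot of the file, bare edge first, within 9 mm of fully home (10 mm sideways, 7 degrees), let go and at rest; the button is up (under 1.5 mm), the light control within 10 mm of off (x of carrier0_mid in the frame of file between -0.004 and 0.012 m and z of carrier0_mid in the frame of file between 0.037 and 0.049 m and angle between the x axis of each of carrier0_mid, carrier1_mid, carrier2_mid and the x axis of file, either way round below 0.12 rad and (y of carrier0_mid in the frame of file between -0.088 and -0.068 m or y of carrier0_mid in the frame of file between -0.01 and 0.01 m or y of carrier0_mid in the frame of file between 0.068 and 0.088 m) and x of carrier1_mid in the frame of file between -0.004 and 0.012 m and z of carrier1_mid in the frame of file between 0.037 and 0.049 m and (y of carrier1_mid in the frame of file between -0.088 and -0.068 m or y of carrier1_mid in the frame of file between -0.01 and 0.01 m or y of carrier1_mid in the frame of file between 0.068 and 0.088 m) and x of carrier2_mid in the frame of file between -0.004 and 0.012 m and z of carrier2_mid in the frame of file between 0.037 and 0.049 m and (y of carrier2_mid in the frame of file between -0.088 and -0.068 m or y of carrier2_mid in the frame of file between -0.01 and 0.01 m or y of carrier2_mid in the frame of file between 0.068 and 0.088 m) and contact force between each of carrier0, carrier1, carrier2 and the fingers below 0.1 N and linear speed of each of carrier0, carrier1, carrier2 below 0.02 m/s and value of joint dimmer below 0.01 m and value of joint each of stage1, stage2 below 0.0015 m); the robot touches nothing.
It fails at once if one of the other things on the bench is pushed more than 40 mm from its place (distance of any of vial, jar, bottle from where it was at the start of the episode above 0.04 m).
Of carrier0, carrier1, carrier2 only 2 to 3 are there at a start; the rules pass over those that are not, and their reading is None.
At some moment in a run one of carrier0, carrier1, carrier2 may be knocked a few centimetres aside while the robot is not near it.
Once in a run the grip may slacken for a moment while it holds something.
It also fails if it takes over 210 s, if anything falls off the work surface, if the arm or the gripper's body presses on something with over 40 N, if the wrist force passes 120 N, or if a joint passes its speed limit or range.

ROBOT

A 6-joint arm with a two-finger parallel gripper is mounted at the origin on the work surface. World frame = base frame: x ahead of the robot, y to its left, z up, the work surface at z = 0. Lengths are in m, angles in degrees, forces in N, time in s.
With the tool pointing down it reaches from about 0.3 to 1 m from the base axis. Payload 5.1 kg.
Tool frame: the origin (TCP) lies at the very end of the fingers, on their centre line; the grasp point (between the pads) lies 19 mm behind it; z points along the fingers, y is the line along which they close (so a half turn about z gives the same grasp; the last joint's range is limited). The gripper opens to 95 mm and grips with 3 to 60 N. Pads are 20 mm wide; open, the fingers measure 119 mm over their backs; the gripper's body (75 mm by 180 mm) begins 59 mm behind the grasp point.
Start: joints at [62.819, 7.093, 94.555, -0, 78.352, -4.733], TCP at [0.248, 0.601, 0.215] pointing down, gripper open.
Joint ranges: [-149.61, 149.61], [-58.7, 133.49], [1.44, 155.28], [-77.14, 257.14], [18.33, 153.61], [-166.67, 166.67]. Speed limits (degrees/s): [147.25, 147.25, 180, 180, 180, 180].

INTERFACE

Orientations are given as a 3x3 rotation matrix whose columns are the frame's x, y, z axes.
In Python, from rig import arm, imaging gives the robot as it stands.
- The arm moves only by the tool apply_moves, never from a script. Its argument "deltas" is a list of rows, each a list of 6 numbers: the shift along the tool's x, y, z in units of 80 mm (1.0 is 80 mm), then the turn, a rotation vector about the tool's x, y, z in units of 45 degrees (1.0 is 45 degrees). In form: [[dx, dy, dz, ax, ay, az], ...]. A call has exactly 8 rows; each row is the pose to reach, as a shift and turn from the pose commanded when the call began, along the tool's axes at that moment; what a row does not reach only later rows make up. A row lasts 1/10 s, in which the tool goes at most 50 mm and 8.59 degrees, less where a joint would pass 70% of its speed; a pose out of reach is approached as far as the arm can. A call with a number of a shift or a turn outside -1 to 1 is refused whole. A call with a gripper value outside its range is refused whole. "fingers" is the opening in per cent of the stroke, from 0 (shut) to 100 (fully open), set as the call begins (left out, the last holds). The fingers move at their own pace and stop on an object; "squeeze" is the grip in N (left out, the last holds). Time passes only in rows, so rows that repeat a pose let the fingers close, or fill a call up. It gives the time, the measured TCP pose, the force, the opening and the grip force at its end, in the units of the state.
- arm.sense(): the state, without advancing time (a new reading comes with each control period).
- imaging.camera(name): name is "scene" or "top" or "wrist"; returns a dict with "frame" (420x560x3 uint8, blue, green, red), "camera_matrix" (3x3 intrinsics, pixels), "R" (3x3) and "t" (3): a world point X has camera coordinates R X + t; the wrist camera has in their place "T_tool_cam" (4x4, takes a point from camera to tool coordinates, whose origin is the TCP and whose axes are the flange's). Camera axes: x right, y down, z forward; pixel columns grow to the right and rows downward; lengths in m; the calibration is good to about 2 mm. The wrist camera is an equidistant fisheye: a pixel r from the principal point sees the ray r / f radians off the axis. A picture is of the moment at which its call begins: read the wrist's pose just before it. There is no depth.
- arm.sign_off(): hands the job in; it is judged then, once.
The state is a dict: "t": time; "joint_positions": joint angles; "qvel": joint speeds; "tau": joint torques, N m; "position": TCP position; "tool_rot": TCP orientation; "force": force on the tool from outside, world axes, zero at the start; "moment": the same for the moment, N m; "grip_width": opening from 0.0 (shut) to 1.0 (fully open); "gripper_force": force on a finger pad.
Only numpy, scipy, OpenCV 4.12 (cv2) and the standard library are available. Lean on these libraries where they do the work, as an engineer would, in place of code of your own. Each camera call takes 0.05 s, during which the arm holds its last target. There are 200 camera calls.

## Working session

There is one attempt and no reset: what is moved stays moved. The work goes in short steps, Python scripts to look and compute and a tool call to move; the robot and the scene stay as the last step left them, time stands still between calls to the robot, and variables do not carry over. Pictures are saved under pics/ and viewed, at most 14 in all, crops included, and the job is handed in when it is done.

Besides the shell and the picture viewer there is one more tool, called after "Emit:" by a JSON object that holds its "fn" and its "kwargs", one argument or row to a line. apply_moves: Moves the arm, as the interface text tells. Shifts and turns lie within -1 to 1; 1 stands for 80 mm of shift or 45 degrees of turn. Its arguments: {"type":"object","properties":{"deltas":{"type":"array","items":{"type":"array","items":{"type":"number"}}},"fingers":{"type":"number"},"squeeze":{"type":"number"}},"required":["deltas"]}

```bash
mkdir -p pics; ls; python3 - <<'E'
from rig import arm, imaging
import cv2, numpy as np
s=arm.sense(); print(s['t'],s['position'],np.round(s['tool_rot'],3).tolist(),s['grip_width'])
for n in ['top','scene']:
    c=imaging.camera(n); cv2.imwrite(f'pics/{n}0.png',cv2.resize(c['frame'],(800,600),interpolation=cv2.INTER_CUBIC))
    np.savez(f'{n}.npz',K=c['camera_matrix'],R=c['R'],t=c['t'],f=c['frame'])
    print(n,c['camera_matrix'].tolist(),(-np.array(c['R']).T@c['t']).tolist())
E
```

```text
pics
0.0 [0.24791441 0.60018115 0.2133964 ] [[-0.924, 0.382, -0.001], [0.382, 0.924, -0.002], [0.0, -0.002, -1.0]] 1.0021853495012805
top [[422.2445866878401, 0.0, 282.0874981170618], [0.0, 422.2445866878401, 203.8747235634779], [0.0, 0.0, 1.0]] [0.4083445021775698, -0.12002648422757856, 1.1523451290606888]
scene [[492.9583911291524, 0.0, 275.0352229349358], [0.0, 492.9583911291524, 214.20841774232716], [0.0, 0.0, 1.0]] [1.1927295499269972, 0.5665402421480328, 0.8247083491213251]
```

View pics/top0.png

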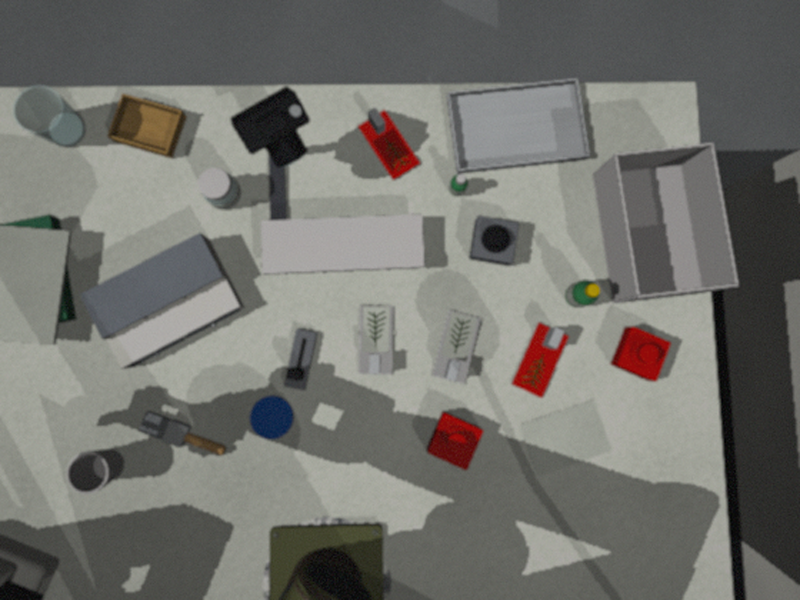

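View pics/scene0.png

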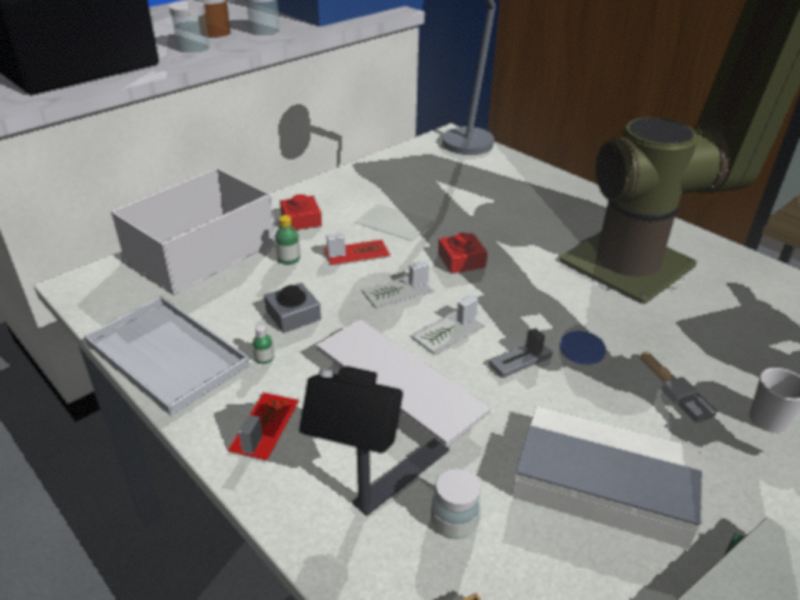

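The top view shows two carriers with fronds, at (377,340) and (458,345). The red ones at (540,360) and (388,143) are look-alikes. The black button on the grey box is at (497,238), and the red boxes at (641,352) and (455,440) are decoys. The panel is at (342,244), the file at (162,300) and the dimmer at (300,358), with its grip at the near end. I'll enlarge these to confirm and measure.

```bash
python3 - <<'E'
import cv2, numpy as np
f=np.load('top.npz')['f']
cv2.imwrite('pics/c1.png',cv2.resize(f[140:280,180:380],(800,560),interpolation=cv2.INTER_CUBIC))
cv2.imwrite('pics/c2.png',cv2.resize(f[155:265,50:190],(770,605),interpolation=cv2.INTER_CUBIC)[:600])
E
```

```text
(no output)
```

View pics/c1.png

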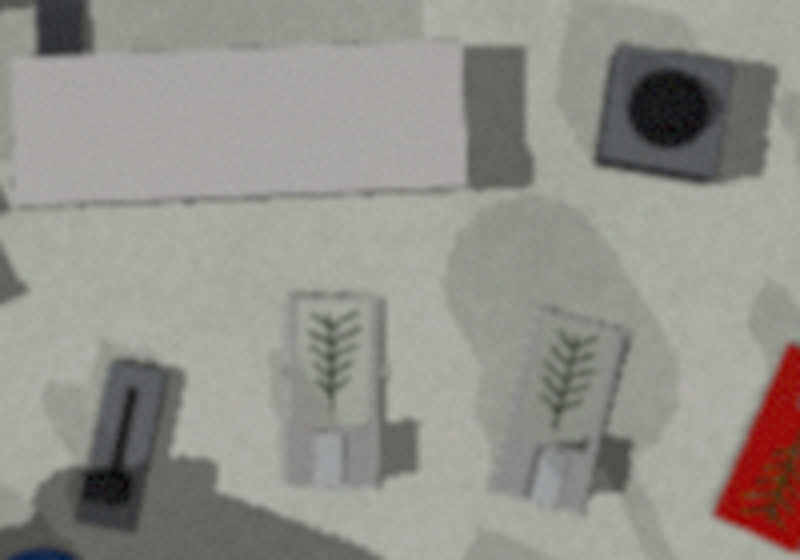

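View pics/c2.png

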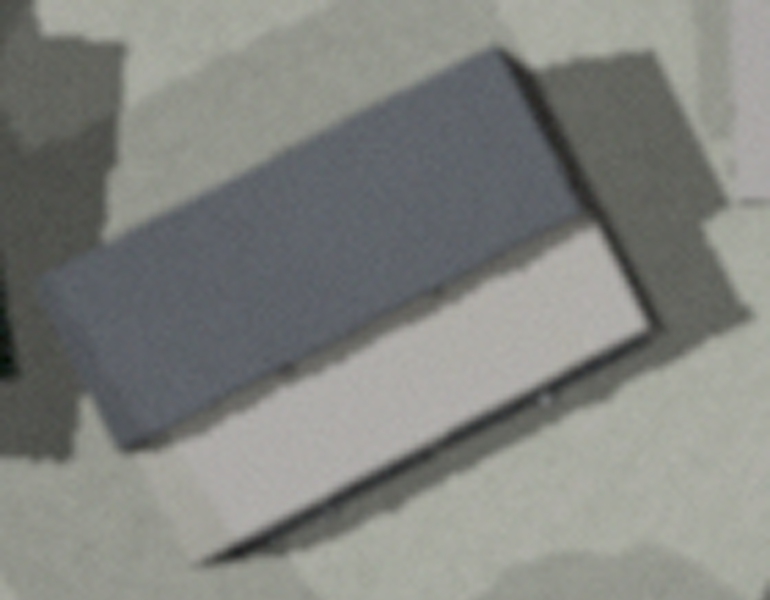

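```bash
cat > h.py <<'E'
import numpy as np, cv2
d=np.load('top.npz'); K,R,t=d['K'],d['R'],d['t']
def w(px,z):
    r=R.T@np.linalg.inv(K)@np.array([px[0],px[1],1.]); C=-R.T@t
    return (C+r*(z-C[2])/r[2])[:2]
E
python3 - <<'E'
from h import *
a=lambda u,v:((u+.5)/4-.5+180,(v+.5)/4-.5+140)
b=lambda u,v:((u+.5)/5.5-.5+50,(v+.5)/5.5-.5+155)
def rect(n,m,pts,z,L=None):
    P=np.array([w(m(*p),z) for p in pts]); (c,s,ang)=cv2.minAreaRect(P.astype(np.float32)*1000)
    e1=(P[0]+P[1]-P[2]-P[3])/2; e2=(P[0]+P[3]-P[1]-P[2])/2
    print(n,'mid',P.mean(0).round(4),'len',np.linalg.norm(e1).round(3),np.linalg.norm(e2).round(3),'yaw',np.degrees(np.arctan2(e1[1],e1[0])).round(1),'yaw from y',np.degrees(np.arctan2(-e2[0],e2[1])).round(1))
rect('panel',a,[(12,57),(462,40),(468,187),(20,207)],.045)
rect('A',a,[(290,292),(384,297),(380,487),(284,485)],.004)
rect('B',a,[(545,305),(632,325),(585,515),(490,492)],.004)
rect('track',a,[(112,358),(165,365),(135,532),(80,522)],.014)
rect('filetop',b,[(40,275),(498,48),(590,215),(130,450)],.058)
P=[w(b(655,325),.04),w(b(205,565),.04)];print('sillfront',P)
for n,p,z in [('gripA',(328,457),.05),('gripB',(548,475),.05),('button',(669,107),.06),('dim',(108,486),.054)]: print(n,w(a(*p),z).round(4))
E
```

```text
panel mid [ 0.6174 -0.0364] len 0.1 0.298 yaw 2.2 yaw from y 1.6
A mid [ 0.4406 -0.095 ] len 0.129 0.064 yaw -2.2 yaw from y -3.1
B mid [ 0.4251 -0.2499] len 0.132 0.063 yaw -16.8 yaw from y -14.2
track mid [0.4067 0.0463] len 0.111 0.036 yaw -10.7 yaw from y -9.9
filetop mid [0.5434 0.3061] len 0.093 0.236 yaw 28.6 yaw from y 26.7
sillfront [array([0.50508998, 0.15169514]), array([0.39511441, 0.36104866])]
gripA [ 0.3959 -0.0912]
gripB [ 0.3817 -0.2337]
button [ 0.621  -0.3189]
dim [0.38   0.0501]
```

```bash
cat >> h.py <<'E'
def Rw(yaw):
    c,s=np.cos(np.radians(yaw)),np.sin(np.radians(yaw))
    return np.array([[-c,-s,0],[-s,c,0],[0,0,-1]],float)
def plan(start,*wps):
    """poses x,y,z,yaw; prints per-call final deltas in tool units (turn in the first call of a leg)"""
    p=np.array(start[:3],float); y=float(start[3])
    for q in wps:
        q=np.array(q,float); d=q[:3]-p
        dy=q[3]-y; R0=Rw(y); R1=Rw(q[3])
        # first call expressed in R0, others in R1
        n=max(1,int(np.ceil(max(abs(R0.T@d).max(),abs(R1.T@d).max())/.08-1e-6)))
        if n==1: print(q,'1x',np.round(R0.T@d/.08,3),'turn',round(-dy/45,3))
        else: print(q,'first',np.round(R0.T@d/n/.08,3),'turn',round(-dy/45,3),f'| then {n-1}x',np.round(R1.T@d/n/.08,3))
        p=q[:3]; y=q[3]
def now():
    from rig import arm
    s=arm.sense(); r=np.array(s['tool_rot'])
    yaw=np.degrees(np.arctan2(-r[0,1],r[1,1])); P=list(s['position'])+[yaw]
    print('t',round(s['t'],2),'pose',np.round(P,4),'F',np.round(s['force'],1),'w',round(s['grip_width'],3),'gf',np.round(s['gripper_force'],1)); return P
E
python3 -c "
from h import *
P=now(); plan(P,(.38,.05,.12,-10.3),(.38,.05,.024,-10.3),(.38+.061*.984,.05-.061*.179,.024,-10.3))"
```

```text
t 0.1 pose [  0.248    0.6002   0.2135 -22.447 ] F [ 0.7  1.2 -0.1] w 0.999 gf 0.0
[  0.38   0.05   0.12 -10.3 ] first [-0.593 -0.818  0.167] turn -0.27 | then 6x [-0.408 -0.925  0.167]
[  0.38    0.05    0.024 -10.3  ] first [0.  0.  0.6] turn -0.0 | then 1x [0.  0.  0.6]
[  0.440024   0.039081   0.024    -10.3     ] 1x [-0.763 -0.     0.   ] turn -0.0
```

Emit:
{"fn": "apply_moves", "kwargs": {
  "deltas": [
    [-0.3,-0.4,0.08,0,0,-0.13],
    [-0.593,-0.818,0.167,0,0,-0.27],
    [-0.593,-0.818,0.167,0,0,-0.27],
    [-0.593,-0.818,0.167,0,0,-0.27],
    [-0.593,-0.818,0.167,0,0,-0.27],
    [-0.593,-0.818,0.167,0,0,-0.27],
    [-0.593,-0.818,0.167,0,0,-0.27],
    [-0.593,-0.818,0.167,0,0,-0.27]
  ],
  "fingers": 70,
  "squeeze": 30
}}

```text
t: 0.9
position: [0.2669, 0.5228, 0.2014]
tool_rot: [[-0.984, 0.178, 0.0], [0.178, 0.984, 0.0], [-0.0, 0.0, -1.0]]
force: [0.2, -0.2, -0.2]
grip_width: 0.702
gripper_force: 0.0
```

Emit:
{"fn": "apply_moves", "kwargs": {
  "deltas": [
    [-0.2,-0.46,0.08,0,0,0],
    [-0.408,-0.925,0.167,0,0,0],
    [-0.408,-0.925,0.167,0,0,0],
    [-0.408,-0.925,0.167,0,0,0],
    [-0.408,-0.925,0.167,0,0,0],
    [-0.408,-0.925,0.167,0,0,0],
    [-0.408,-0.925,0.167,0,0,0],
    [-0.408,-0.925,0.167,0,0,0]
  ]
}}

```text
t: 1.7
position: [0.2859, 0.4441, 0.1881]
tool_rot: [[-0.984, 0.178, 0.0], [0.178, 0.984, 0.0], [-0.0, 0.0, -1.0]]
force: [-0.0, -0.1, -1.1]
grip_width: 0.698
gripper_force: 0.0
```

Emit:
{"fn": "apply_moves", "kwargs": {
  "deltas": [
    [-0.2,-0.46,0.08,0,0,0],
    [-0.408,-0.925,0.167,0,0,0],
    [-0.408,-0.925,0.167,0,0,0],
    [-0.408,-0.925,0.167,0,0,0],
    [-0.408,-0.925,0.167,0,0,0],
    [-0.408,-0.925,0.167,0,0,0],
    [-0.408,-0.925,0.167,0,0,0],
    [-0.408,-0.925,0.167,0,0,0]
  ]
}}

```text
t: 2.5
position: [0.3048, 0.3654, 0.1747]
tool_rot: [[-0.984, 0.178, 0.0], [0.178, 0.984, 0.0], [0.0, 0.0, -1.0]]
force: [-0.7, 0.3, -0.3]
grip_width: 0.7
gripper_force: 0.0
```

Emit:
{"fn": "apply_moves", "kwargs": {
  "deltas": [
    [-0.2,-0.46,0.08,0,0,0],
    [-0.408,-0.925,0.167,0,0,0],
    [-0.408,-0.925,0.167,0,0,0],
    [-0.408,-0.925,0.167,0,0,0],
    [-0.408,-0.925,0.167,0,0,0],
    [-0.408,-0.925,0.167,0,0,0],
    [-0.408,-0.925,0.167,0,0,0],
    [-0.408,-0.925,0.167,0,0,0]
  ]
}}

```text
t: 3.3
position: [0.3236, 0.2868, 0.1613]
tool_rot: [[-0.984, 0.178, 0.0], [0.178, 0.984, 0.0], [-0.0, 0.0, -1.0]]
force: [-0.7, -0.7, -0.4]
grip_width: 0.697
gripper_force: 0.0
```

Emit:
{"fn": "apply_moves", "kwargs": {
  "deltas": [
    [-0.2,-0.46,0.08,0,0,0],
    [-0.408,-0.925,0.167,0,0,0],
    [-0.408,-0.925,0.167,0,0,0],
    [-0.408,-0.925,0.167,0,0,0],
    [-0.408,-0.925,0.167,0,0,0],
    [-0.408,-0.925,0.167,0,0,0],
    [-0.408,-0.925,0.167,0,0,0],
    [-0.408,-0.925,0.167,0,0,0]
  ]
}}

```text
t: 4.1
position: [0.3425, 0.2081, 0.148]
tool_rot: [[-0.984, 0.177, 0.0], [0.177, 0.984, 0.0], [-0.0, 0.0, -1.0]]
force: [0.5, 0.0, 0.1]
grip_width: 0.697
gripper_force: 0.0
```

Emit:
{"fn": "apply_moves", "kwargs": {
  "deltas": [
    [-0.2,-0.46,0.08,0,0,0],
    [-0.408,-0.925,0.167,0,0,0],
    [-0.408,-0.925,0.167,0,0,0],
    [-0.408,-0.925,0.167,0,0,0],
    [-0.408,-0.925,0.167,0,0,0],
    [-0.408,-0.925,0.167,0,0,0],
    [-0.408,-0.925,0.167,0,0,0],
    [-0.408,-0.925,0.167,0,0,0]
  ]
}}

```text
t: 4.9
position: [0.3614, 0.1295, 0.1346]
tool_rot: [[-0.984, 0.177, 0.0], [0.177, 0.984, 0.0], [-0.0, 0.0, -1.0]]
force: [0.2, 0.4, -0.7]
grip_width: 0.701
gripper_force: 0.0
```

Emit:
{"fn": "apply_moves", "kwargs": {
  "deltas": [
    [-0.2,-0.46,0.08,0,0,0],
    [-0.408,-0.925,0.167,0,0,0],
    [-0.408,-0.925,0.167,0,0,0],
    [-0.408,-0.925,0.167,0,0,0],
    [-0.408,-0.925,0.167,0,0,0],
    [-0.408,-0.925,0.167,0,0,0],
    [-0.408,-0.925,0.167,0,0,0],
    [-0.408,-0.925,0.167,0,0,0]
  ]
}}

```text
t: 5.7
position: [0.3804, 0.0509, 0.1213]
tool_rot: [[-0.984, 0.177, 0.0], [0.177, 0.984, 0.0], [-0.0, 0.0, -1.0]]
force: [0.3, 0.5, -0.6]
grip_width: 0.701
gripper_force: 0.0
```

```bash
python3 - <<'E'
from h import *
from rig import imaging
P=now(); plan(P,(.38,.05,.024,-10.3))
c=imaging.camera('wrist'); print(c['camera_matrix'].tolist(), np.round(c['T_tool_cam'],4).tolist())
cv2.imwrite('pics/w1.png',cv2.resize(c['frame'],(800,600)))
E
```

```text
t 5.7 pose [  0.3804   0.0509   0.1213 -10.2148] F [ 0.3  0.5 -0.6] w 0.701 gf 0.0
[  0.38    0.05    0.024 -10.3  ] first [ 0.001 -0.006  0.608] turn 0.002 | then 1x [ 0.001 -0.006  0.608]
[[325.19226210127806, 0.0, 280.7483144367629], [0.0, 325.19226210127806, 213.18433086256348], [0.0, 0.0, 1.0]] [[0.0001, -0.9643, -0.2648, 0.0746], [1.0, 0.0001, -0.0001, 0.0003], [0.0001, -0.2648, 0.9643, -0.1694], [0.0, 0.0, 0.0, 1.0]]
```

View pics/w1.png

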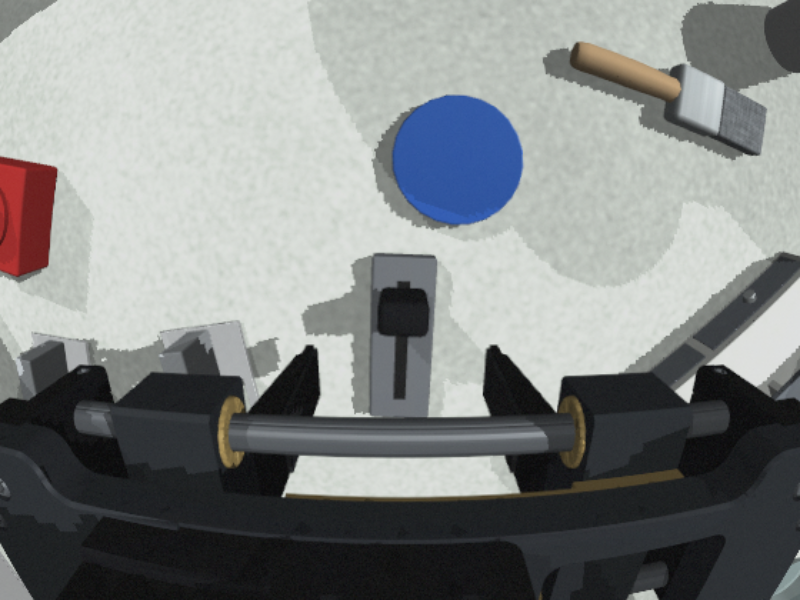

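The wrist view shows the dimmer centred between the fingers, with its grip top at about (404,298).

```bash
cat >> h.py <<'E'
def wrist(pts,P,z,T=np.array([[0.0001,-0.9643,-0.2648,0.0746],[1,0.0001,-0.0001,0.0003],[0.0001,-0.2648,0.9643,-0.1694],[0,0,0,1]])):
    """800x600 wrist-picture pixels -> world at height z, tool pose P"""
    out=[]
    for u,v in pts:
        x,y=(u+.5)*.7-.5-280.748,(v+.5)*.7-.5-213.184; r=np.hypot(x,y); th=r/325.192
        d=np.array([x/r*np.sin(th),y/r*np.sin(th),np.cos(th)])
        R0=Rw(P[3]); D=R0@T[:3,:3]@d; C=R0@T[:3,3]+P[:3]
        out.append((C+D*(z-C[2])/D[2])[:2])
    return np.round(out,4)
E
python3 -c "
from h import *
P=now(); print(wrist([(404,298)],P,.054), wrist([(372,254),(436,255),(429,416),(371,414)],P,.014))"
```

```text
t 5.75 pose [  0.3804   0.0508   0.1212 -10.231 ] F [ 0.6  0.  -0. ] w 0.7 gf 0.0
[[0.3676 0.0548]] [[0.3474 0.0391]
 [0.3548 0.0769]
 [0.4618 0.0554]
 [0.4533 0.0171]]
```

Emit:
{"fn": "apply_moves", "kwargs": {
  "deltas": [
    [0.042,0,0.3,0,0,0],
    [0.042,0,0.6,0,0,0],
    [0.042,0,0.608,0,0,0],
    [0.042,0,0.608,0,0,0],
    [0.042,0,0.608,0,0,0],
    [0.042,0,0.608,0,0,0],
    [0.042,0,0.608,0,0,0],
    [0.042,0,0.608,0,0,0]
  ]
}}

```text
t: 6.55
position: [0.3776, 0.0509, 0.0732]
tool_rot: [[-0.984, 0.179, 0.001], [0.179, 0.984, -0.0], [-0.001, 0.0, -1.0]]
force: [-0.6, 0.5, -0.3]
grip_width: 0.7
gripper_force: 0.0
```

Emit:
{"fn": "apply_moves", "kwargs": {
  "deltas": [
    [0,0,0.1,0,0,0],
    [0,0,0.2,0,0,0],
    [0,0,0.3,0,0,0],
    [0,0,0.4,0,0,0],
    [0,0,0.5,0,0,0],
    [0,0,0.608,0,0,0],
    [0,0,0.608,0,0,0],
    [0,0,0.608,0,0,0]
  ]
}}

```text
t: 7.35
position: [0.3769, 0.0509, 0.0236]
tool_rot: [[-0.984, 0.179, -0.001], [0.179, 0.984, 0.0], [0.001, -0.0, -1.0]]
force: [-0.2, -0.1, -0.4]
grip_width: 0.696
gripper_force: 0.0
```

Emit:
{"fn": "apply_moves", "kwargs": {
  "deltas": [
    [0,0,0,0,0,0],
    [0,0,0,0,0,0],
    [0,0,0,0,0,0],
    [0,0,0,0,0,0],
    [0,0,0,0,0,0],
    [0,0,0,0,0,0],
    [0,0,0,0,0,0],
    [0,0,0,0,0,0]
  ],
  "fingers": 15,
  "squeeze": 15
}}

```text
t: 8.15
position: [0.3774, 0.0522, 0.0241]
tool_rot: [[-0.984, 0.18, 0.001], [0.18, 0.984, 0.003], [-0.0, 0.004, -1.0]]
force: [-0.3, 6.2, 0.1]
grip_width: 0.293
gripper_force: 15.0
```

Emit:
{"fn": "apply_moves", "kwargs": {
  "deltas": [
    [-0.1,0,0,0,0,0],
    [-0.2,0,0,0,0,0],
    [-0.3,0,0,0,0,0],
    [-0.4,0,0,0,0,0],
    [-0.5,0,0,0,0,0],
    [-0.6,0,0,0,0,0],
    [-0.7,0,0,0,0,0],
    [-0.8,0,0,0,0,0]
  ]
}}

```text
t: 8.95
position: [0.4366, 0.0394, 0.0229]
tool_rot: [[-0.984, 0.179, -0.011], [0.179, 0.984, 0.001], [0.011, -0.002, -1.0]]
force: [-16.3, 3.2, 10.4]
grip_width: 0.296
gripper_force: 15.0
```

Emit:
{"fn": "apply_moves", "kwargs": {
  "deltas": [
    [0.03,0,0,0,0,0],
    [0.03,0,0,0,0,0],
    [0.03,0,0,0,0,0],
    [0.03,0,-0.2,0,0,0],
    [0.03,0,-0.4,0,0,0],
    [0.03,0,-0.6,0,0,0],
    [0.03,0,-0.8,0,0,0],
    [0.03,0,-1.0,0,0,0]
  ],
  "fingers": 70
}}

```text
t: 9.75
position: [0.4378, 0.0397, 0.1046]
tool_rot: [[-0.984, 0.179, 0.001], [0.179, 0.984, -0.001], [-0.001, -0.0, -1.0]]
force: [0.0, -0.6, -0.0]
grip_width: 0.699
gripper_force: 0.0
```

```bash
python3 -c "
from h import *
P=now(); plan(P,(.396,-.091,.125,-3))"
```

```text
t 9.75 pose [  0.4378   0.0397   0.1046 -10.2827] F [ 0.  -0.6 -0. ] w 0.699 gf 0.0
[ 0.396 -0.091  0.125 -3.   ] first [ 0.111 -0.85  -0.128] turn -0.162 | then 1x [ 0.218 -0.829 -0.128]
```

Emit:
{"fn": "apply_moves", "kwargs": {
  "deltas": [
    [0.055,-0.42,-0.128,0,0,-0.081],
    [0.111,-0.85,-0.128,0,0,-0.162],
    [0.111,-0.85,-0.128,0,0,-0.162],
    [0.111,-0.85,-0.128,0,0,-0.162],
    [0.111,-0.85,-0.128,0,0,-0.162],
    [0.111,-0.85,-0.128,0,0,-0.162],
    [0.111,-0.85,-0.128,0,0,-0.162],
    [0.111,-0.85,-0.128,0,0,-0.162]
  ]
}}

```text
t: 10.55
position: [0.4168, -0.025, 0.1139]
tool_rot: [[-0.999, 0.051, -0.0], [0.051, 0.999, 0.0], [0.0, 0.0, -1.0]]
force: [-0.4, -0.4, -0.3]
grip_width: 0.701
gripper_force: 0.0
```

Emit:
{"fn": "apply_moves", "kwargs": {
  "deltas": [
    [0.11,-0.415,-0.128,0,0,0],
    [0.218,-0.829,-0.128,0,0,0],
    [0.218,-0.829,-0.128,0,0,0],
    [0.218,-0.829,-0.128,0,0,0],
    [0.218,-0.829,-0.128,0,0,0],
    [0.218,-0.829,-0.128,0,0,0],
    [0.218,-0.829,-0.128,0,0,0],
    [0.218,-0.829,-0.128,0,0,0]
  ]
}}

```text
t: 11.35
position: [0.396, -0.0902, 0.1242]
tool_rot: [[-0.999, 0.051, -0.0], [0.051, 0.999, 0.0], [0.0, 0.0, -1.0]]
force: [-0.3, 0.3, 0.5]
grip_width: 0.702
gripper_force: 0.0
```

```bash
python3 - <<'E'
from h import *
from rig import imaging
P=now()
c=imaging.camera('wrist')
cv2.imwrite('pics/w2.png',cv2.resize(c['frame'],(800,600)))
E
```

```text
t 11.35 pose [ 0.396  -0.0902  0.1242 -2.9461] F [-0.3  0.3  0.5] w 0.702 gf 0.0
```

View pics/w2.png

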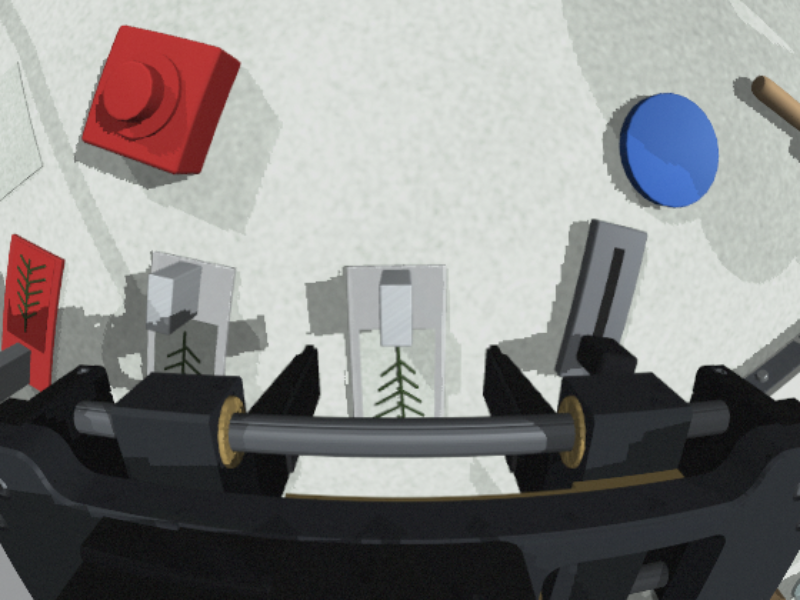

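The wrist view shows carrier A between the fingers, with its block's top face at about (380..411, 285..346) and the plate's near corners at (344,267) and (447,266).

```bash
python3 -c "
from h import *
P=[.396,-.0905,.1242,-2.95]; print(wrist([(396,316)],P,.05), wrist([(344,267),(447,266),(449,375),(353,410)],P,.005), wrist([(187,296)],P,.05))"
```

```text
[[ 0.3945 -0.093 ]] [[ 0.374  -0.1255]
 [ 0.3767 -0.0602]
 [ 0.4518 -0.0606]
 [ 0.4755 -0.1283]] [[ 0.3766 -0.2143]]
```

Emit:
{"fn": "apply_moves", "kwargs": {
  "deltas": [
    [0.013,-0.02,0.3,0,0,0],
    [0.013,-0.02,0.6,0,0,0],
    [0.013,-0.02,0.69,0,0,0],
    [0.013,-0.02,0.69,0,0,0],
    [0.013,-0.02,0.69,0,0,0],
    [0.013,-0.02,0.69,0,0,0],
    [0.013,-0.02,0.69,0,0,0],
    [0.013,-0.02,0.69,0,0,0]
  ]
}}

```text
t: 12.2
position: [0.3953, -0.0925, 0.0699]
tool_rot: [[-0.999, 0.052, 0.001], [0.052, 0.999, -0.001], [-0.001, -0.0, -1.0]]
force: [-0.3, -0.3, -0.1]
grip_width: 0.694
gripper_force: 0.0
```

Emit:
{"fn": "apply_moves", "kwargs": {
  "deltas": [
    [0,0,0.12,0,0,0],
    [0,0,0.24,0,0,0],
    [0,0,0.36,0,0,0],
    [0,0,0.48,0,0,0],
    [0,0,0.6,0,0,0],
    [0,0,0.69,0,0,0],
    [0,0,0.69,0,0,0],
    [0,0,0.69,0,0,0]
  ]
}}

```text
t: 13.0
position: [0.3948, -0.0923, 0.0138]
tool_rot: [[-0.999, 0.052, -0.0], [0.052, 0.999, 0.0], [0.0, 0.0, -1.0]]
force: [-0.0, 0.3, 0.6]
grip_width: 0.704
gripper_force: 0.0
```

Emit:
{"fn": "apply_moves", "kwargs": {
  "deltas": [
    [0,0,0,0,0,0],
    [0,0,0,0,0,0],
    [0,0,0,0,0,0],
    [0,0,0,0,0,0],
    [0,0,0,0,0,0],
    [0,0,0,0,0,0],
    [0,0,0,0,0,0],
    [0,0,0,0,0,0]
  ],
  "fingers": 5,
  "squeeze": 30
}}

```text
t: 13.8
position: [0.3948, -0.0924, 0.014]
tool_rot: [[-0.999, 0.052, -0.0], [0.052, 0.999, -0.0], [0.0, -0.0, -1.0]]
force: [-0.8, 0.9, 0.8]
grip_width: 0.188
gripper_force: 30.0
```

Emit:
{"fn": "apply_moves", "kwargs": {
  "deltas": [
    [0,0,-0.12,0,0,0],
    [0,0,-0.24,0,0,0],
    [0,0,-0.36,0,0,0],
    [0,0,-0.48,0,0,0],
    [0,0,-0.6,0,0,0],
    [0,0,-0.72,0,0,0],
    [0,0,-0.84,0,0,0],
    [0,0,-0.95,0,0,0]
  ]
}}

```text
t: 14.6
position: [0.3949, -0.0924, 0.0909]
tool_rot: [[-0.999, 0.053, 0.0], [0.053, 0.999, -0.0], [-0.0, -0.0, -1.0]]
force: [0.4, 0.6, -1.4]
grip_width: 0.187
gripper_force: 30.0
```

```bash
python3 -c "
from h import *
P=now(); plan(P,(.571,.007,.095,1.9),(.571,.007,.0585,1.9))"
```

```text
t 14.6 pose [ 0.3949 -0.0924  0.0909 -3.0108] F [ 0.4  0.6 -1.4] w 0.187 gf 30.0
[0.571 0.007 0.095 1.9  ] first [-0.711  0.452 -0.017] turn -0.109 | then 2x [-0.747  0.389 -0.017]
[0.571  0.007  0.0585 1.9   ] 1x [0.    0.    0.456] turn -0.0
```

Emit:
{"fn": "apply_moves", "kwargs": {
  "deltas": [
    [-0.1,0.06,-0.017,0,0,-0.01],
    [-0.2,0.12,-0.017,0,0,-0.03],
    [-0.3,0.19,-0.017,0,0,-0.04],
    [-0.4,0.25,-0.017,0,0,-0.06],
    [-0.5,0.32,-0.017,0,0,-0.08],
    [-0.6,0.38,-0.017,0,0,-0.109],
    [-0.711,0.452,-0.017,0,0,-0.109],
    [-0.711,0.452,-0.017,0,0,-0.109]
  ]
}}

```text
t: 15.4
position: [0.4545, -0.0586, 0.0914]
tool_rot: [[-0.999, -0.034, 0.0], [-0.034, 0.999, 0.0], [-0.0, 0.0, -1.0]]
force: [-0.2, 0.4, -1.1]
grip_width: 0.191
gripper_force: 30.0
```

Emit:
{"fn": "apply_moves", "kwargs": {
  "deltas": [
    [-0.1,0.05,-0.017,0,0,0],
    [-0.2,0.1,-0.017,0,0,0],
    [-0.3,0.15,-0.017,0,0,0],
    [-0.4,0.2,-0.017,0,0,0],
    [-0.5,0.26,-0.017,0,0,0],
    [-0.6,0.31,-0.017,0,0,0],
    [-0.7,0.36,-0.017,0,0,0],
    [-0.747,0.389,-0.017,0,0,0]
  ]
}}

```text
t: 16.2
position: [0.513, -0.0257, 0.0927]
tool_rot: [[-0.999, -0.033, 0.0], [-0.033, 0.999, -0.0], [-0.0, -0.0, -1.0]]
force: [0.1, 0.4, 0.1]
grip_width: 0.187
gripper_force: 30.0
```

Emit:
{"fn": "apply_moves", "kwargs": {
  "deltas": [
    [-0.1,0.05,-0.017,0,0,0],
    [-0.2,0.1,-0.017,0,0,0],
    [-0.3,0.15,-0.017,0,0,0],
    [-0.4,0.2,-0.017,0,0,0],
    [-0.5,0.26,-0.017,0,0,0],
    [-0.6,0.31,-0.017,0,0,0],
    [-0.7,0.36,-0.017,0,0,0],
    [-0.747,0.389,-0.017,0,0,0]
  ]
}}

```text
t: 17.0
position: [0.5717, 0.0074, 0.0941]
tool_rot: [[-0.999, -0.033, 0.0], [-0.033, 0.999, 0.0], [-0.0, 0.0, -1.0]]
force: [0.3, -0.8, -1.3]
grip_width: 0.191
gripper_force: 30.0
```

Emit:
{"fn": "apply_moves", "kwargs": {
  "deltas": [
    [0,0,0.08,0,0,0],
    [0,0,0.16,0,0,0],
    [0,0,0.24,0,0,0],
    [0,0,0.32,0,0,0],
    [0,0,0.4,0,0,0],
    [0,0,0.44,0,0,0],
    [0,0,0.455,0,0,0],
    [0,0,0.455,0,0,0]
  ]
}}

```text
t: 17.8
position: [0.5711, 0.0069, 0.0589]
tool_rot: [[-0.999, -0.033, -0.0], [-0.033, 0.999, -0.0], [0.0, -0.0, -1.0]]
force: [-3.3, -0.1, 5.3]
grip_width: 0.189
gripper_force: 30.0
```

Emit:
{"fn": "apply_moves", "kwargs": {
  "deltas": [
    [0,0,0,0,0,0],
    [0,0,0,0,0,0],
    [0,0,0,0,0,0],
    [0,0,-0.1,0,0,0],
    [0,0,-0.3,0,0,0],
    [0,0,-0.5,0,0,0],
    [0,0,-0.7,0,0,0],
    [0,0,-0.85,0,0,0]
  ],
  "fingers": 70
}}

```text
t: 18.6
position: [0.5719, 0.0069, 0.1286]
tool_rot: [[-0.999, -0.033, 0.003], [-0.033, 0.999, -0.0], [-0.003, -0.0, -1.0]]
force: [1.1, 0.5, 0.6]
grip_width: 0.696
gripper_force: 0.0
```

```bash
python3 -c "
from h import *
from rig import imaging
P=now(); plan(P,(.382,-.226,.125,-15))
c=imaging.camera('top'); f=c['frame']
cv2.imwrite('pics/t2.png',cv2.resize(f[140:280,180:380],(800,560),interpolation=cv2.INTER_CUBIC))"
```

```text
t 18.6 pose [0.5719 0.0069 0.1286 1.8991] F [1.1 0.5 0.6] w 0.696 gf 0.0
[  0.382  -0.226   0.125 -15.   ] first [ 0.617 -0.708  0.011] turn 0.376 | then 3x [ 0.385 -0.857  0.011]
```

View pics/t2.png

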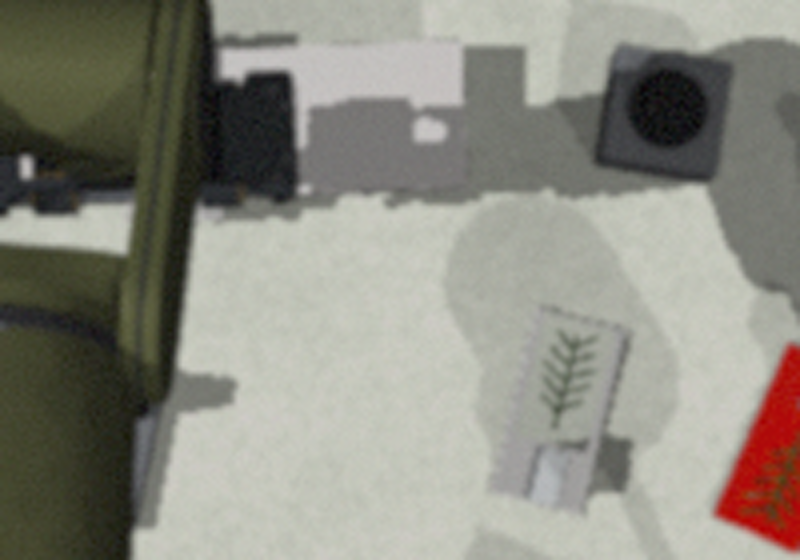

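The top view shows carrier B unmoved. The panel is hidden by the arm, so I'll check carrier A later. Next I go to B.

Emit:
{"fn": "apply_moves", "kwargs": {
  "deltas": [
    [0.3,-0.35,0.011,0,0,0.19],
    [0.617,-0.708,0.011,0,0,0.376],
    [0.617,-0.708,0.011,0,0,0.376],
    [0.617,-0.708,0.011,0,0,0.376],
    [0.617,-0.708,0.011,0,0,0.376],
    [0.617,-0.708,0.011,0,0,0.376],
    [0.617,-0.708,0.011,0,0,0.376],
    [0.617,-0.708,0.011,0,0,0.376]
  ]
}}

```text
t: 19.45
position: [0.5237, -0.0508, 0.1247]
tool_rot: [[-0.966, 0.258, -0.0], [0.258, 0.966, 0.0], [0.0, -0.0, -1.0]]
force: [-0.1, -0.4, 0.5]
grip_width: 0.703
gripper_force: 0.0
```

Emit:
{"fn": "apply_moves", "kwargs": {
  "deltas": [
    [0.19,-0.43,0.011,0,0,0],
    [0.385,-0.857,0.011,0,0,0],
    [0.385,-0.857,0.011,0,0,0],
    [0.385,-0.857,0.011,0,0,0],
    [0.385,-0.857,0.011,0,0,0],
    [0.385,-0.857,0.011,0,0,0],
    [0.385,-0.857,0.011,0,0,0],
    [0.385,-0.857,0.011,0,0,0]
  ]
}}

```text
t: 20.25
position: [0.4762, -0.1091, 0.1238]
tool_rot: [[-0.966, 0.258, -0.0], [0.258, 0.966, 0.0], [0.0, 0.0, -1.0]]
force: [-0.4, 0.4, 0.4]
grip_width: 0.702
gripper_force: 0.0
```

Emit:
{"fn": "apply_moves", "kwargs": {
  "deltas": [
    [0.19,-0.43,0.011,0,0,0],
    [0.385,-0.857,0.011,0,0,0],
    [0.385,-0.857,0.011,0,0,0],
    [0.385,-0.857,0.011,0,0,0],
    [0.385,-0.857,0.011,0,0,0],
    [0.385,-0.857,0.011,0,0,0],
    [0.385,-0.857,0.011,0,0,0],
    [0.385,-0.857,0.011,0,0,0]
  ]
}}

```text
t: 21.05
position: [0.4287, -0.1673, 0.1229]
tool_rot: [[-0.966, 0.258, -0.0], [0.258, 0.966, 0.0], [0.0, 0.0, -1.0]]
force: [-0.6, -0.3, -0.7]
grip_width: 0.701
gripper_force: 0.0
```

Emit:
{"fn": "apply_moves", "kwargs": {
  "deltas": [
    [0.19,-0.43,0.011,0,0,0],
    [0.385,-0.857,0.011,0,0,0],
    [0.385,-0.857,0.011,0,0,0],
    [0.385,-0.857,0.011,0,0,0],
    [0.385,-0.857,0.011,0,0,0],
    [0.385,-0.857,0.011,0,0,0],
    [0.385,-0.857,0.011,0,0,0],
    [0.385,-0.857,0.011,0,0,0]
  ]
}}

```text
t: 21.85
position: [0.3812, -0.2255, 0.1221]
tool_rot: [[-0.966, 0.258, -0.0], [0.258, 0.966, 0.0], [0.0, 0.0, -1.0]]
force: [-0.2, -0.0, -0.6]
grip_width: 0.701
gripper_force: 0.0
```

```bash
python3 - <<'E'
from h import *
from rig import imaging
P=now()
c=imaging.camera('wrist')
cv2.imwrite('pics/w3.png',cv2.resize(c['frame'],(800,600)))
E
```

```text
t 21.85 pose [  0.3812  -0.2255   0.1221 -14.9582] F [-0.2 -0.  -0.6] w 0.701 gf 0.0
```

View pics/w3.png

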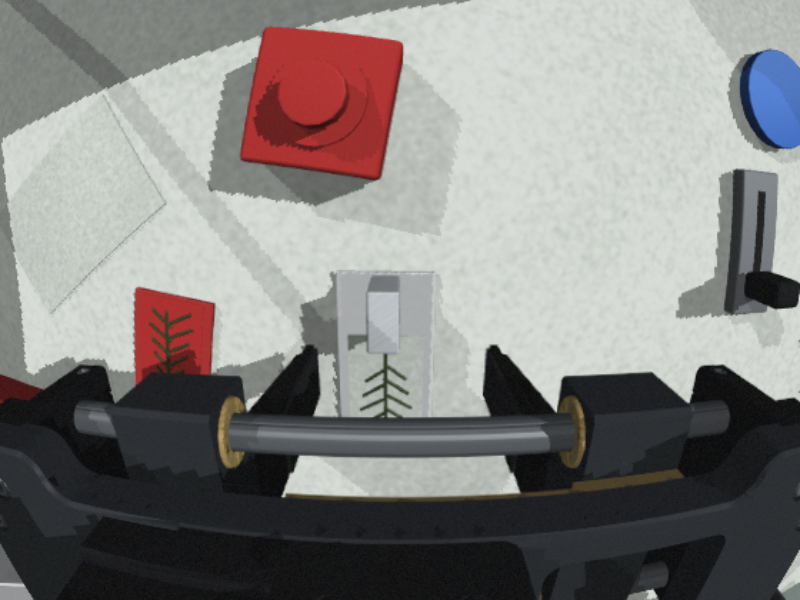

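Carrier B is between the fingers and well aligned. Its block's top centre is at about (383,321) and its near corners are at (337,271) and (434,272).

```bash
python3 -c "
from h import *
P=[.3812,-.2255,.1221,-15]; print(wrist([(383,321)],P,.05), wrist([(337,271),(434,272),(431,400),(341,400)],P,.005))"
```

```text
[[ 0.3796 -0.2351]] [[ 0.3533 -0.2598]
 [ 0.3699 -0.2009]
 [ 0.4562 -0.2241]
 [ 0.4404 -0.2843]]
```

Emit:
{"fn": "apply_moves", "kwargs": {
  "deltas": [
    [-0.02,-0.118,0.2,0,0,0],
    [-0.02,-0.118,0.5,0,0,0],
    [-0.02,-0.118,0.675,0,0,0],
    [-0.02,-0.118,0.675,0,0,0],
    [-0.02,-0.118,0.675,0,0,0],
    [-0.02,-0.118,0.675,0,0,0],
    [-0.02,-0.118,0.675,0,0,0],
    [-0.02,-0.118,0.675,0,0,0]
  ]
}}

```text
t: 22.7
position: [0.3805, -0.2359, 0.069]
tool_rot: [[-0.966, 0.259, 0.001], [0.259, 0.966, -0.001], [-0.002, -0.001, -1.0]]
force: [-0.8, -0.4, -0.4]
grip_width: 0.699
gripper_force: 0.0
```

Emit:
{"fn": "apply_moves", "kwargs": {
  "deltas": [
    [0,0,0.12,0,0,0],
    [0,0,0.24,0,0,0],
    [0,0,0.36,0,0,0],
    [0,0,0.48,0,0,0],
    [0,0,0.6,0,0,0],
    [0,0,0.675,0,0,0],
    [0,0,0.675,0,0,0],
    [0,0,0.675,0,0,0]
  ]
}}

```text
t: 23.5
position: [0.38, -0.2356, 0.014]
tool_rot: [[-0.966, 0.259, -0.0], [0.259, 0.966, 0.0], [0.0, 0.0, -1.0]]
force: [0.7, 0.0, 0.5]
grip_width: 0.701
gripper_force: 0.0
```

Emit:
{"fn": "apply_moves", "kwargs": {
  "deltas": [
    [0,0,0,0,0,0],
    [0,0,0,0,0,0],
    [0,0,0,0,0,0],
    [0,0,0,0,0,0],
    [0,0,0,0,0,0],
    [0,0,0,0,0,0],
    [0,0,0,0,0,0],
    [0,0,0,0,0,0]
  ],
  "fingers": 5
}}

```text
t: 24.3
position: [0.38, -0.2355, 0.0141]
tool_rot: [[-0.966, 0.259, 0.0], [0.259, 0.966, -0.0], [-0.0, -0.0, -1.0]]
force: [-0.1, 0.1, 1.7]
grip_width: 0.183
gripper_force: 30.0
```

Emit:
{"fn": "apply_moves", "kwargs": {
  "deltas": [
    [0,0,-0.12,0,0,0],
    [0,0,-0.24,0,0,0],
    [0,0,-0.36,0,0,0],
    [0,0,-0.48,0,0,0],
    [0,0,-0.6,0,0,0],
    [0,0,-0.72,0,0,0],
    [0,0,-0.84,0,0,0],
    [0,0,-0.95,0,0,0]
  ]
}}

```text
t: 25.1
position: [0.38, -0.2356, 0.0911]
tool_rot: [[-0.966, 0.259, 0.0], [0.259, 0.966, -0.0], [-0.0, -0.0, -1.0]]
force: [1.0, 1.0, -1.3]
grip_width: 0.187
gripper_force: 30.0
```

```bash
python3 -c "
from h import *
P=now(); plan(P,(.574,-.083,.095,1.6),(.574,-.083,.0585,1.6))"
```

```text
t 25.1 pose [  0.38    -0.2356   0.0911 -15.0213] F [ 1.   1.  -1.3] w 0.187 gf 30.0
[ 0.574 -0.083  0.095  1.6  ] first [-0.616  0.823 -0.016] turn -0.369 | then 2x [-0.826  0.613 -0.016]
[ 0.574  -0.083   0.0585  1.6   ] 1x [0.    0.    0.456] turn -0.0
```

Emit:
{"fn": "apply_moves", "kwargs": {
  "deltas": [
    [-0.08,0.1,-0.016,0,0,-0.05],
    [-0.16,0.2,-0.016,0,0,-0.1],
    [-0.24,0.32,-0.016,0,0,-0.15],
    [-0.32,0.43,-0.016,0,0,-0.2],
    [-0.4,0.54,-0.016,0,0,-0.25],
    [-0.48,0.65,-0.016,0,0,-0.3],
    [-0.56,0.76,-0.016,0,0,-0.35],
    [-0.616,0.823,-0.016,0,0,-0.369]
  ]
}}

```text
t: 25.9
position: [0.4454, -0.1839, 0.0913]
tool_rot: [[-1.0, -0.03, -0.0], [-0.03, 1.0, 0.0], [0.0, 0.0, -1.0]]
force: [-0.2, -0.9, -0.9]
grip_width: 0.186
gripper_force: 30.0
```

Emit:
{"fn": "apply_moves", "kwargs": {
  "deltas": [
    [-0.1,0.08,-0.016,0,0,0],
    [-0.2,0.15,-0.016,0,0,0],
    [-0.31,0.23,-0.016,0,0,0],
    [-0.41,0.31,-0.016,0,0,0],
    [-0.52,0.38,-0.016,0,0,0],
    [-0.62,0.46,-0.016,0,0,0],
    [-0.72,0.54,-0.016,0,0,0],
    [-0.826,0.613,-0.016,0,0,0]
  ]
}}

```text
t: 26.7
position: [0.5099, -0.1332, 0.0926]
tool_rot: [[-1.0, -0.028, -0.0], [-0.028, 1.0, 0.0], [0.0, 0.0, -1.0]]
force: [-0.3, -0.0, -1.5]
grip_width: 0.191
gripper_force: 30.0
```

Emit:
{"fn": "apply_moves", "kwargs": {
  "deltas": [
    [-0.1,0.08,-0.016,0,0,0],
    [-0.2,0.15,-0.016,0,0,0],
    [-0.31,0.23,-0.016,0,0,0],
    [-0.41,0.31,-0.016,0,0,0],
    [-0.52,0.38,-0.016,0,0,0],
    [-0.62,0.46,-0.016,0,0,0],
    [-0.72,0.54,-0.016,0,0,0],
    [-0.826,0.613,-0.016,0,0,0]
  ]
}}

```text
t: 27.5
position: [0.5746, -0.0824, 0.0939]
tool_rot: [[-1.0, -0.028, -0.0], [-0.028, 1.0, 0.0], [0.0, 0.0, -1.0]]
force: [0.1, -1.3, -1.6]
grip_width: 0.185
gripper_force: 30.0
```

```bash
python3 - <<'E'
from h import *
from rig import imaging
P=now(); plan(P,(.574,-.083,.0585,1.6))
c=imaging.camera('wrist')
cv2.imwrite('pics/w4.png',cv2.resize(c['frame'],(800,600)))
E
```

```text
t 27.5 pose [ 0.5746 -0.0824  0.0939  1.5837] F [ 0.1 -1.3 -1.6] w 0.185 gf 30.0
[ 0.574  -0.083   0.0585  1.6   ] 1x [ 0.008 -0.007  0.442] turn -0.0
```

View pics/w4.png

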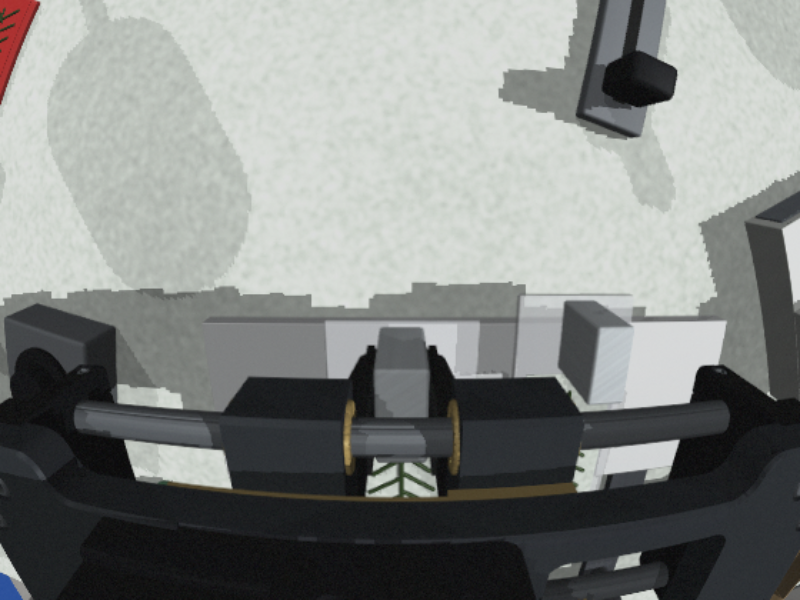

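A lies square on the panel, with its near edge at row 294 and the panel edge at row 319. B is held, so I'll lower and release it.

Emit:
{"fn": "apply_moves", "kwargs": {
  "deltas": [
    [0.008,-0.007,0.08,0,0,0],
    [0.008,-0.007,0.16,0,0,0],
    [0.008,-0.007,0.24,0,0,0],
    [0.008,-0.007,0.32,0,0,0],
    [0.008,-0.007,0.4,0,0,0],
    [0.008,-0.007,0.44,0,0,0],
    [0.008,-0.007,0.445,0,0,0],
    [0.008,-0.007,0.445,0,0,0]
  ]
}}

```text
t: 28.35
position: [0.5735, -0.0838, 0.0591]
tool_rot: [[-1.0, -0.028, -0.0], [-0.028, 1.0, -0.0], [0.0, -0.0, -1.0]]
force: [-3.0, -0.2, 3.8]
grip_width: 0.189
gripper_force: 30.0
```

Emit:
{"fn": "apply_moves", "kwargs": {
  "deltas": [
    [0,0,0,0,0,0],
    [0,0,0,0,0,0],
    [0,0,0,0,0,0],
    [0,0,-0.1,0,0,0],
    [0,0,-0.3,0,0,0],
    [0,0,-0.5,0,0,0],
    [0,0,-0.7,0,0,0],
    [0,0,-0.9,0,0,0]
  ],
  "fingers": 50
}}

```text
t: 29.15
position: [0.574, -0.0837, 0.1328]
tool_rot: [[-1.0, -0.028, 0.002], [-0.028, 1.0, -0.0], [-0.002, -0.001, -1.0]]
force: [0.5, 0.2, -0.7]
grip_width: 0.498
gripper_force: 0.0
```

```bash
python3 - <<'E'
from h import *
print(wrist([(519,294),(632,294)],[.5746,-.0824,.0939,1.6],.05),wrist([(205,320),(725,321)],[.5746,-.0824,.0939,1.6],.045))
P=now(); plan(P,(.621,-.319,.14,0),(.621,-.319,.075,0))
E
```

```text
[[ 0.5516 -0.0258]
 [ 0.5495  0.0363]] [[ 0.5711 -0.1851]
 [ 0.5645  0.1094]]
t 29.15 pose [ 0.574  -0.0837  0.1328  1.5815] F [ 0.5  0.2 -0.7] w 0.498 gf 0.0
[ 0.621 -0.319  0.14   0.   ] first [-0.169 -0.985 -0.03 ] turn 0.035 | then 2x [-0.196 -0.98  -0.03 ]
[ 0.621 -0.319  0.075  0.   ] 1x [0.    0.    0.813] turn -0.0
```

Emit:
{"fn": "apply_moves", "kwargs": {
  "deltas": [
    [-0.08,-0.49,-0.03,0,0,0.035],
    [-0.169,-0.985,-0.03,0,0,0.035],
    [-0.169,-0.985,-0.03,0,0,0.035],
    [-0.169,-0.985,-0.03,0,0,0.035],
    [-0.169,-0.985,-0.03,0,0,0.035],
    [-0.169,-0.985,-0.03,0,0,0.035],
    [-0.169,-0.985,-0.03,0,0,0.035],
    [-0.169,-0.985,-0.03,0,0,0.035]
  ]
}}

```text
t: 29.95
position: [0.589, -0.1613, 0.1327]
tool_rot: [[-1.0, -0.001, -0.0], [-0.001, 1.0, 0.0], [0.0, 0.0, -1.0]]
force: [0.2, 0.5, -0.5]
grip_width: 0.501
gripper_force: 0.0
```

Emit:
{"fn": "apply_moves", "kwargs": {
  "deltas": [
    [-0.1,-0.49,-0.03,0,0,0],
    [-0.196,-0.98,-0.03,0,0,0],
    [-0.196,-0.98,-0.03,0,0,0],
    [-0.196,-0.98,-0.03,0,0,0],
    [-0.196,-0.98,-0.03,0,0,0],
    [-0.196,-0.98,-0.03,0,0,0],
    [-0.196,-0.98,-0.03,0,0,0],
    [-0.196,-0.98,-0.03,0,0,0]
  ],
  "fingers": 0,
  "squeeze": 20
}}

```text
t: 30.75
position: [0.6048, -0.2397, 0.1352]
tool_rot: [[-1.0, -0.001, 0.0], [-0.001, 1.0, -0.0], [-0.0, -0.0, -1.0]]
force: [-0.6, 0.2, 0.4]
grip_width: 0.003
gripper_force: 0.0
```

Emit:
{"fn": "apply_moves", "kwargs": {
  "deltas": [
    [-0.1,-0.49,-0.03,0,0,0],
    [-0.196,-0.98,-0.03,0,0,0],
    [-0.196,-0.98,-0.03,0,0,0],
    [-0.196,-0.98,-0.03,0,0,0],
    [-0.196,-0.98,-0.03,0,0,0],
    [-0.196,-0.98,-0.03,0,0,0],
    [-0.196,-0.98,-0.03,0,0,0],
    [-0.196,-0.98,-0.03,0,0,0]
  ]
}}

```text
t: 31.55
position: [0.6205, -0.318, 0.1377]
tool_rot: [[-1.0, -0.001, 0.0], [-0.001, 1.0, -0.0], [-0.0, -0.0, -1.0]]
force: [0.3, 0.2, -0.9]
grip_width: 0.006
gripper_force: 0.0
```

```bash
python3 - <<'E'
from h import *
from rig import imaging
P=now(); plan(P,(.621,-.319,.075,0))
c=imaging.camera('top')
f=c['frame'][130:260,170:380]; g=imaging.camera('wrist')['frame']
cv2.imwrite('pics/t5.png',np.vstack([cv2.resize(f,(480,300),interpolation=cv2.INTER_CUBIC),cv2.resize(g[120:340,100:460],(480,293))]))
E
```

```text
t 31.55 pose [ 0.6205 -0.318   0.1377  0.056 ] F [ 0.3  0.2 -0.9] w 0.006 gf 0.0
[ 0.621 -0.319  0.075  0.   ] 1x [-0.006 -0.012  0.783] turn 0.001
```

View pics/t5.png

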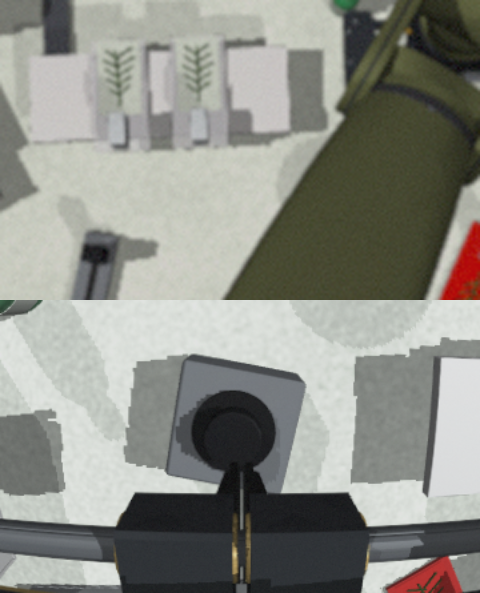

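Both carriers lie square and centred across the panel's depth, and the dimmer is at the far end. In the wrist crop the button centre is at about (235,435).

```bash
python3 -c "
from h import *
P=[.6205,-.318,.1377,0]; print(wrist([(395,316)],P,.06))"
```

```text
[[ 0.6202 -0.3212]]
```

Emit:
{"fn": "apply_moves", "kwargs": {
  "deltas": [
    [0,-0.025,0.15,0,0,0],
    [0,-0.025,0.3,0,0,0],
    [0,-0.025,0.45,0,0,0],
    [0,-0.025,0.6,0,0,0],
    [0,-0.025,0.75,0,0,0],
    [0,-0.025,0.9,0,0,0],
    [0,-0.025,0.9,0,0,0],
    [0,-0.025,0.9,0,0,0]
  ]
}}

```text
t: 32.45
position: [0.6203, -0.3207, 0.065]
tool_rot: [[-1.0, -0.0, -0.001], [-0.0, 1.0, 0.0], [0.001, 0.0, -1.0]]
force: [0.5, -0.2, 0.4]
grip_width: 0.007
gripper_force: 0.0
```

Emit:
{"fn": "apply_moves", "kwargs": {
  "deltas": [
    [0,0,0.02,0,0,0],
    [0,0,0.04,0,0,0],
    [0,0,0.06,0,0,0],
    [0,0,0.08,0,0,0],
    [0,0,0.1,0,0,0],
    [0,0,0.12,0,0,0],
    [0,0,0.13,0,0,0],
    [0,0,0.13,0,0,0]
  ]
}}

```text
t: 33.25
position: [0.6207, -0.3209, 0.0555]
tool_rot: [[-1.0, -0.0, 0.001], [-0.0, 1.0, -0.0], [-0.001, -0.0, -1.0]]
force: [0.1, -0.8, 2.8]
grip_width: 0.004
gripper_force: 1.3
```

```bash
python3 -c "
from h import *
now()"
```

```text
t 33.25 pose [ 0.6207 -0.3209  0.0555  0.0066] F [ 0.1 -0.8  2.8] w 0.004 gf 1.3
```

Emit:
{"fn": "apply_moves", "kwargs": {
  "deltas": [
    [0,0,0.006,0,0,0],
    [0,0,0.012,0,0,0],
    [0,0,0.012,0,0,0],
    [0,0,0.012,0,0,0],
    [0,0,0.012,0,0,0],
    [0,0,0.012,0,0,0],
    [0,0,0.012,0,0,0],
    [0,0,0.012,0,0,0]
  ]
}}

```text
t: 34.05
position: [0.6207, -0.3209, 0.0543]
tool_rot: [[-1.0, -0.0, 0.0], [-0.0, 1.0, -0.0], [-0.0, -0.0, -1.0]]
force: [1.2, -0.4, 2.8]
grip_width: 0.004
gripper_force: 1.5
```

Emit:
{"fn": "apply_moves", "kwargs": {
  "deltas": [
    [0,0,0.004,0,0,0],
    [0,0,0.008,0,0,0],
    [0,0,0.008,0,0,0],
    [0,0,0.008,0,0,0],
    [0,0,0.008,0,0,0],
    [0,0,0.008,0,0,0],
    [0,0,0.008,0,0,0],
    [0,0,0.008,0,0,0]
  ]
}}

```text
t: 34.85
position: [0.6207, -0.3209, 0.0543]
tool_rot: [[-1.0, -0.0, 0.001], [-0.0, 1.0, -0.0], [-0.001, -0.0, -1.0]]
force: [0.8, -0.2, 5.2]
grip_width: 0.003
gripper_force: 2.8
```

Emit:
{"fn": "apply_moves", "kwargs": {
  "deltas": [
    [0,0,0,0,0,0],
    [0,0,0,0,0,0],
    [0,0,0,0,0,0],
    [0,0,0,0,0,0],
    [0,0,0,0,0,0],
    [0,0,0,0,0,0],
    [0,0,0,0,0,0],
    [0,0,0,0,0,0]
  ]
}}

```text
t: 35.65
position: [0.6207, -0.3209, 0.0542]
tool_rot: [[-1.0, -0.0, 0.0], [-0.0, 1.0, -0.0], [-0.0, -0.0, -1.0]]
force: [1.3, -0.3, 5.5]
grip_width: 0.008
gripper_force: 2.8
```

Emit:
{"fn": "apply_moves", "kwargs": {
  "deltas": [
    [0,0,0.03,0,0,0],
    [0,0,0.06,0,0,0],
    [0,0,0.09,0,0,0],
    [0,0,0.1,0,0,0],
    [0,0,0.11,0,0,0],
    [0,0,0.11,0,0,0],
    [0,0,0.11,0,0,0],
    [0,0,0.11,0,0,0]
  ]
}}

```text
t: 36.45
position: [0.6208, -0.321, 0.048]
tool_rot: [[-1.0, -0.0, 0.0], [-0.0, 1.0, -0.0], [-0.0, -0.0, -1.0]]
force: [-4.5, 3.7, 15.1]
grip_width: 0.006
gripper_force: 7.8
```

Emit:
{"fn": "apply_moves", "kwargs": {
  "deltas": [
    [0,0,-0.1,0,0,0],
    [0,0,-0.3,0,0,0],
    [0,0,-0.5,0,0,0],
    [0,0,-0.7,0,0,0],
    [0,0,-0.9,0,0,0],
    [0,0,-1.0,0,0,0],
    [0,0,-1.0,0,0,0],
    [0,0,-1.0,0,0,0]
  ]
}}

```text
t: 37.25
position: [0.6203, -0.3206, 0.1245]
tool_rot: [[-1.0, -0.0, -0.0], [-0.0, 1.0, 0.0], [0.0, 0.0, -1.0]]
force: [0.2, 0.2, -0.5]
grip_width: 0.002
gripper_force: 0.0
```

```bash
python3 -c "
from h import *
P=now();plan(P,(.571,.007,.155,1.9))"
```

```text
t 37.25 pose [ 0.6203 -0.3206  0.1245  0.0055] F [ 0.2  0.2 -0.5] w 0.002 gf 0.0
[0.571 0.007 0.155 1.9  ] first [ 0.123  0.819 -0.076] turn -0.042 | then 4x [ 0.096  0.823 -0.076]
```

Emit:
{"fn": "apply_moves", "kwargs": {
  "deltas": [
    [0.06,0.4,-0.076,0,0,-0.042],
    [0.123,0.819,-0.076,0,0,-0.042],
    [0.123,0.819,-0.076,0,0,-0.042],
    [0.123,0.819,-0.076,0,0,-0.042],
    [0.123,0.819,-0.076,0,0,-0.042],
    [0.123,0.819,-0.076,0,0,-0.042],
    [0.123,0.819,-0.076,0,0,-0.042],
    [0.123,0.819,-0.076,0,0,-0.042]
  ]
}}

```text
t: 38.05
position: [0.6106, -0.2558, 0.1307]
tool_rot: [[-0.999, -0.032, -0.0], [-0.032, 0.999, 0.0], [0.0, 0.0, -1.0]]
force: [-0.1, -0.6, -1.1]
grip_width: 0.004
gripper_force: 0.0
```

Emit:
{"fn": "apply_moves", "kwargs": {
  "deltas": [
    [0.05,0.41,-0.076,0,0,0],
    [0.096,0.823,-0.076,0,0,0],
    [0.096,0.823,-0.076,0,0,0],
    [0.096,0.823,-0.076,0,0,0],
    [0.096,0.823,-0.076,0,0,0],
    [0.096,0.823,-0.076,0,0,0],
    [0.096,0.823,-0.076,0,0,0],
    [0.096,0.823,-0.076,0,0,0]
  ]
}}

```text
t: 38.85
position: [0.6008, -0.1903, 0.1368]
tool_rot: [[-0.999, -0.032, -0.0], [-0.032, 0.999, -0.0], [0.0, -0.0, -1.0]]
force: [-0.8, 0.3, 0.8]
grip_width: 0.004
gripper_force: 0.0
```

Emit:
{"fn": "apply_moves", "kwargs": {
  "deltas": [
    [0.05,0.41,-0.076,0,0,0],
    [0.096,0.823,-0.076,0,0,0],
    [0.096,0.823,-0.076,0,0,0],
    [0.096,0.823,-0.076,0,0,0],
    [0.096,0.823,-0.076,0,0,0],
    [0.096,0.823,-0.076,0,0,0],
    [0.096,0.823,-0.076,0,0,0],
    [0.096,0.823,-0.076,0,0,0]
  ]
}}

```text
t: 39.65
position: [0.5909, -0.1247, 0.1429]
tool_rot: [[-0.999, -0.032, -0.0], [-0.032, 0.999, -0.0], [0.0, -0.0, -1.0]]
force: [-0.3, 0.7, 0.1]
grip_width: 0.005
gripper_force: 0.0
```

Emit:
{"fn": "apply_moves", "kwargs": {
  "deltas": [
    [0.05,0.41,-0.076,0,0,0],
    [0.096,0.823,-0.076,0,0,0],
    [0.096,0.823,-0.076,0,0,0],
    [0.096,0.823,-0.076,0,0,0],
    [0.096,0.823,-0.076,0,0,0],
    [0.096,0.823,-0.076,0,0,0],
    [0.096,0.823,-0.076,0,0,0],
    [0.096,0.823,-0.076,0,0,0]
  ]
}}

```text
t: 40.45
position: [0.5811, -0.0592, 0.149]
tool_rot: [[-0.999, -0.032, -0.0], [-0.032, 0.999, -0.0], [0.0, -0.0, -1.0]]
force: [0.2, 0.1, 0.2]
grip_width: 0.008
gripper_force: 0.0
```

Emit:
{"fn": "apply_moves", "kwargs": {
  "deltas": [
    [0.05,0.41,-0.076,0,0,0],
    [0.096,0.823,-0.076,0,0,0],
    [0.096,0.823,-0.076,0,0,0],
    [0.096,0.823,-0.076,0,0,0],
    [0.096,0.823,-0.076,0,0,0],
    [0.096,0.823,-0.076,0,0,0],
    [0.096,0.823,-0.076,0,0,0],
    [0.096,0.823,-0.076,0,0,0]
  ],
  "fingers": 60
}}

```text
t: 41.25
position: [0.5713, 0.0064, 0.1551]
tool_rot: [[-0.999, -0.032, -0.0], [-0.032, 0.999, -0.0], [0.0, -0.0, -1.0]]
force: [0.1, -0.3, 0.7]
grip_width: 0.582
gripper_force: 0.0
```

```bash
python3 - <<'E'
from h import *
from rig import imaging
P=now(); plan(P,(.571,.007,.059,1.9))
c=imaging.camera('wrist')
cv2.imwrite('pics/w6.png',cv2.resize(c['frame'],(800,600)))
E
```

```text
t 41.25 pose [0.5713 0.0064 0.1551 1.8492] F [ 0.1 -0.3  0.7] w 0.582 gf 0.0
[0.571 0.007 0.059 1.9  ] first [0.002 0.004 0.6  ] turn -0.001 | then 1x [0.002 0.004 0.6  ]
```

View pics/w6.png

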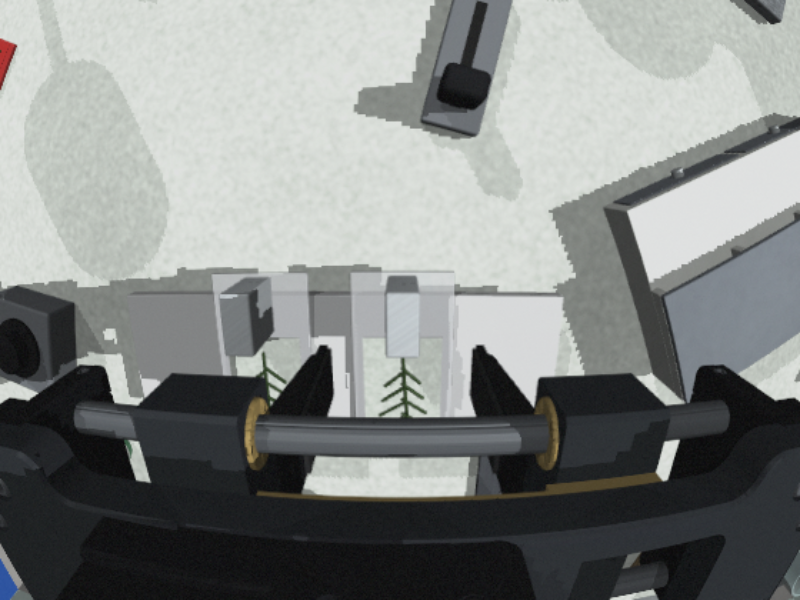

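Both carriers are undisturbed, and A is centred under the gripper with its block at (402,310). The file's sill corner is at about (628,210) and its front top corner at about (665,290).

Emit:
{"fn": "apply_moves", "kwargs": {
  "deltas": [
    [0.002,0.004,0.2,0,0,0],
    [0.002,0.004,0.4,0,0,0],
    [0.002,0.004,0.6,0,0,0],
    [0.002,0.004,0.6,0,0,0],
    [0.002,0.004,0.6,0,0,0],
    [0.002,0.004,0.6,0,0,0],
    [0.002,0.004,0.6,0,0,0],
    [0.002,0.004,0.6,0,0,0]
  ]
}}

```text
t: 42.1
position: [0.5716, 0.0072, 0.108]
tool_rot: [[-0.999, -0.033, 0.002], [-0.033, 0.999, -0.0], [-0.002, -0.0, -1.0]]
force: [0.6, 0.2, 0.1]
grip_width: 0.601
gripper_force: 0.0
```

Emit:
{"fn": "apply_moves", "kwargs": {
  "deltas": [
    [0,0,0.12,0,0,0],
    [0,0,0.24,0,0,0],
    [0,0,0.36,0,0,0],
    [0,0,0.48,0,0,0],
    [0,0,0.6,0,0,0],
    [0,0,0.6,0,0,0],
    [0,0,0.6,0,0,0],
    [0,0,0.6,0,0,0]
  ]
}}

```text
t: 42.9
position: [0.5715, 0.0073, 0.0596]
tool_rot: [[-0.999, -0.033, 0.001], [-0.033, 0.999, -0.0], [-0.001, -0.0, -1.0]]
force: [0.8, 0.3, 0.1]
grip_width: 0.601
gripper_force: 0.0
```

Emit:
{"fn": "apply_moves", "kwargs": {
  "deltas": [
    [0,0,0,0,0,0],
    [0,0,0,0,0,0],
    [0,0,0,0,0,0],
    [0,0,0,0,0,0],
    [0,0,0,0,0,0],
    [0,0,0,0,0,0],
    [0,0,0,0,0,0],
    [0,0,0,0,0,0]
  ],
  "fingers": 5,
  "squeeze": 30
}}

```text
t: 43.7
position: [0.571, 0.0073, 0.0592]
tool_rot: [[-0.999, -0.033, 0.0], [-0.033, 0.999, 0.0], [-0.0, 0.0, -1.0]]
force: [0.6, -0.8, 0.7]
grip_width: 0.189
gripper_force: 30.0
```

Emit:
{"fn": "apply_moves", "kwargs": {
  "deltas": [
    [0,0,-0.08,0,0,0],
    [0,0,-0.16,0,0,0],
    [0,0,-0.24,0,0,0],
    [0,0,-0.32,0,0,0],
    [0,0,-0.4,0,0,0],
    [0,0,-0.48,0,0,0],
    [0,0,-0.56,0,0,0],
    [0,0,-0.6,0,0,0]
  ]
}}

```text
t: 44.5
position: [0.5714, 0.0072, 0.1081]
tool_rot: [[-0.999, -0.033, 0.001], [-0.033, 0.999, -0.0], [-0.001, -0.0, -1.0]]
force: [0.8, 0.1, -1.0]
grip_width: 0.183
gripper_force: 30.0
```

```bash
python3 -c "
from h import *
Q=[.5713,.0064,.1551,1.87]
print(wrist([(628,210)],Q,.04),wrist([(665,290)],Q,.058))
o=np.array([.517,.2917]);c,s=np.cos(np.radians(27.5)),np.sin(np.radians(27.5));F=np.array([[c,-s],[s,c]])
print('pred sill corner',o+F@[-.076,-.12],'top corner',o+F@[-.016,-.12])
g=o+F@[-.140,0]; h=o+F@[-.04,0]; print(g,h)
P=now(); plan(P,(g[0],g[1],.11,27.5))"
```

```text
[[0.505  0.1544]] [[0.554  0.1808]]
pred sill corner [0.50499701 0.15016581] top corner [0.55821766 0.17787072]
[0.39281848 0.22705519] [0.48151957 0.27323006]
t 44.5 pose [0.5714 0.0072 0.1081 1.9009] F [ 0.8  0.1 -1. ] w 0.183 gf 30.0
[ 0.39281848  0.22705519  0.11       27.5       ] first [ 0.535  0.705 -0.006] turn -0.569 | then 3x [ 0.178  0.867 -0.006]
```

Emit:
{"fn": "apply_moves", "kwargs": {
  "deltas": [
    [0.06,0.09,-0.006,0,0,-0.07],
    [0.13,0.18,-0.006,0,0,-0.14],
    [0.2,0.26,-0.006,0,0,-0.21],
    [0.27,0.35,-0.006,0,0,-0.28],
    [0.33,0.44,-0.006,0,0,-0.35],
    [0.4,0.53,-0.006,0,0,-0.42],
    [0.47,0.62,-0.006,0,0,-0.5],
    [0.535,0.705,-0.006,0,0,-0.569]
  ]
}}

```text
t: 45.3
position: [0.526, 0.0625, 0.1076]
tool_rot: [[-0.886, -0.464, -0.0], [-0.464, 0.886, 0.0], [0.0, 0.0, -1.0]]
force: [-0.1, 0.3, -1.8]
grip_width: 0.189
gripper_force: 30.0
```

Emit:
{"fn": "apply_moves", "kwargs": {
  "deltas": [
    [0.02,0.11,-0.006,0,0,0],
    [0.04,0.22,-0.006,0,0,0],
    [0.07,0.33,-0.006,0,0,0],
    [0.09,0.43,-0.006,0,0,0],
    [0.11,0.54,-0.006,0,0,0],
    [0.13,0.65,-0.006,0,0,0],
    [0.16,0.76,-0.006,0,0,0],
    [0.178,0.867,-0.006,0,0,0]
  ]
}}

```text
t: 46.1
position: [0.4812, 0.1177, 0.1081]
tool_rot: [[-0.887, -0.462, -0.0], [-0.462, 0.887, -0.0], [0.0, 0.0, -1.0]]
force: [0.4, 0.5, -0.9]
grip_width: 0.189
gripper_force: 30.0
```

Emit:
{"fn": "apply_moves", "kwargs": {
  "deltas": [
    [0.02,0.11,-0.006,0,0,0],
    [0.04,0.22,-0.006,0,0,0],
    [0.07,0.33,-0.006,0,0,0],
    [0.09,0.43,-0.006,0,0,0],
    [0.11,0.54,-0.006,0,0,0],
    [0.13,0.65,-0.006,0,0,0],
    [0.16,0.76,-0.006,0,0,0],
    [0.178,0.867,-0.006,0,0,0]
  ]
}}

```text
t: 46.9
position: [0.4365, 0.1727, 0.1086]
tool_rot: [[-0.887, -0.462, -0.0], [-0.462, 0.887, -0.0], [0.0, 0.0, -1.0]]
force: [0.2, 0.1, -0.8]
grip_width: 0.186
gripper_force: 30.0
```

Emit:
{"fn": "apply_moves", "kwargs": {
  "deltas": [
    [0.02,0.11,-0.006,0,0,0],
    [0.04,0.22,-0.006,0,0,0],
    [0.07,0.33,-0.006,0,0,0],
    [0.09,0.43,-0.006,0,0,0],
    [0.11,0.54,-0.006,0,0,0],
    [0.13,0.65,-0.006,0,0,0],
    [0.16,0.76,-0.006,0,0,0],
    [0.178,0.867,-0.006,0,0,0]
  ]
}}

```text
t: 47.7
position: [0.3919, 0.2276, 0.1091]
tool_rot: [[-0.887, -0.462, -0.0], [-0.462, 0.887, -0.0], [0.0, -0.0, -1.0]]
force: [-0.1, 0.9, -0.8]
grip_width: 0.188
gripper_force: 30.0
```

```bash
python3 - <<'E'
from h import *
from rig import imaging
P=now(); plan(P,(.3928,.2271,.0575,27.5),(.4815,.2732,.0575,27.5))
c=imaging.camera('wrist')
cv2.imwrite('pics/w7.png',cv2.resize(c['frame'],(800,600)))
E
```

```text
t 47.7 pose [ 0.3919  0.2276  0.1091 27.5045] F [-0.1  0.9 -0.8] w 0.188 gf 30.0
[ 0.3928  0.2271  0.0575 27.5   ] 1x [-0.007 -0.011  0.644] turn 0.0
[ 0.4815  0.2732  0.0575 27.5   ] first [-0.625 -0.     0.   ] turn -0.0 | then 1x [-0.625 -0.     0.   ]
```

View pics/w7.png

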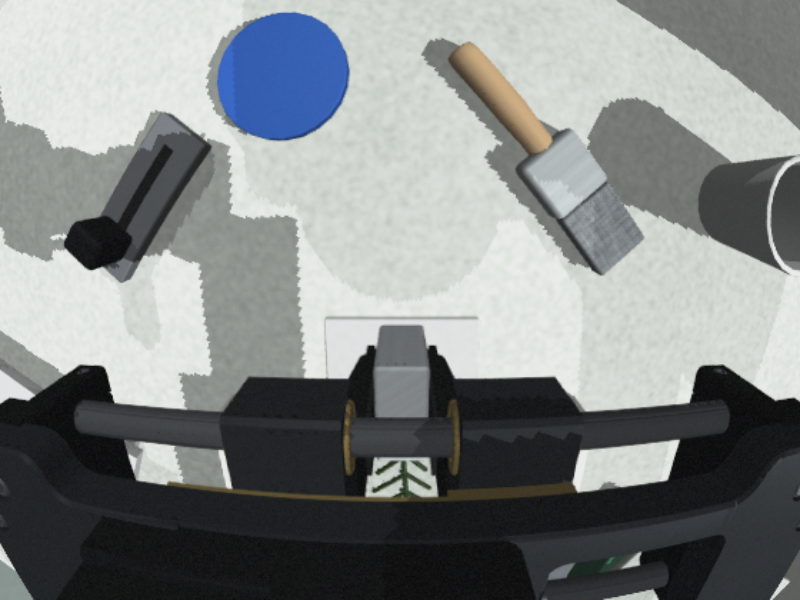

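The carrier is held square. The file itself is hidden in this view, so I'll lower and insert with a check on the force.

Emit:
{"fn": "apply_moves", "kwargs": {
  "deltas": [
    [-0.007,-0.011,0.1,0,0,0],
    [-0.007,-0.011,0.2,0,0,0],
    [-0.007,-0.011,0.3,0,0,0],
    [-0.007,-0.011,0.4,0,0,0],
    [-0.007,-0.011,0.5,0,0,0],
    [-0.007,-0.011,0.6,0,0,0],
    [-0.007,-0.011,0.651,0,0,0],
    [-0.007,-0.011,0.651,0,0,0]
  ]
}}

```text
t: 48.55
position: [0.3928, 0.2263, 0.0561]
tool_rot: [[-0.887, -0.462, -0.002], [-0.462, 0.887, -0.001], [0.002, 0.0, -1.0]]
force: [-0.5, -0.7, -0.1]
grip_width: 0.185
gripper_force: 30.0
```

Emit:
{"fn": "apply_moves", "kwargs": {
  "deltas": [
    [-0.05,0,0,0,0,0],
    [-0.1,0,0,0,0,0],
    [-0.15,0,0,0,0,0],
    [-0.2,0,0,0,0,0],
    [-0.25,0,0,0,0,0],
    [-0.3,0,0,0,0,0],
    [-0.35,0,0,0,0,0],
    [-0.35,0,0,0,0,0]
  ]
}}

```text
t: 49.35
position: [0.4187, 0.2397, 0.0571]
tool_rot: [[-0.887, -0.462, 0.0], [-0.462, 0.887, 0.0], [-0.0, -0.0, -1.0]]
force: [0.0, -0.3, -0.6]
grip_width: 0.191
gripper_force: 30.0
```

Emit:
{"fn": "apply_moves", "kwargs": {
  "deltas": [
    [-0.1,0,0,0,0,0],
    [-0.2,0,0,0,0,0],
    [-0.3,0,0,0,0,0],
    [-0.4,0,0,0,0,0],
    [-0.5,0,0,0,0,0],
    [-0.6,0,0,0,0,0],
    [-0.7,0,0,0,0,0],
    [-0.8,0,0,0,0,0]
  ]
}}

```text
t: 50.15
position: [0.4755, 0.2693, 0.0569]
tool_rot: [[-0.887, -0.462, -0.0], [-0.462, 0.887, -0.0], [0.0, -0.0, -1.0]]
force: [0.7, 0.8, -1.2]
grip_width: 0.189
gripper_force: 30.0
```

Emit:
{"fn": "apply_moves", "kwargs": {
  "deltas": [
    [-0.02,0,0,0,0,0],
    [-0.04,0,0,0,0,0],
    [-0.06,0,0,0,0,0],
    [-0.08,0,0,0,0,0],
    [-0.1,0,0,0,0,0],
    [-0.1,0,0,0,0,0],
    [-0.1,0,0,0,0,0],
    [-0.1,0,0,0,0,0]
  ]
}}

```text
t: 50.95
position: [0.4819, 0.2727, 0.057]
tool_rot: [[-0.887, -0.462, -0.0], [-0.462, 0.887, -0.0], [0.0, 0.0, -1.0]]
force: [0.1, 0.1, -2.0]
grip_width: 0.187
gripper_force: 30.0
```

Emit:
{"fn": "apply_moves", "kwargs": {
  "deltas": [
    [-0.01,0,0,0,0,0],
    [-0.02,0,0,0,0,0],
    [-0.03,0,0,0,0,0],
    [-0.04,0,0,0,0,0],
    [-0.04,0,0,0,0,0],
    [-0.04,0,0,0,0,0],
    [-0.04,0,0,0,0,0],
    [-0.04,0,0,0,0,0]
  ]
}}

```text
t: 51.75
position: [0.4836, 0.2736, 0.0563]
tool_rot: [[-0.887, -0.462, -0.003], [-0.462, 0.887, -0.001], [0.004, 0.0, -1.0]]
force: [-4.9, -1.8, 1.1]
grip_width: 0.185
gripper_force: 30.0
```

Emit:
{"fn": "apply_moves", "kwargs": {
  "deltas": [
    [0.01,0,0.01,0,0,0],
    [0.01,0,0.02,0,0,0],
    [0.01,0,0.028,0,0,0],
    [0.01,0,0.028,0,0,0],
    [0.01,0,0.028,0,0,0],
    [0.01,0,0.028,0,0,0],
    [0.01,0,0.028,0,0,0],
    [0.01,0,0.028,0,0,0]
  ]
}}

```text
t: 52.55
position: [0.4836, 0.2735, 0.0544]
tool_rot: [[-0.887, -0.462, -0.001], [-0.462, 0.887, -0.001], [0.002, 0.0, -1.0]]
force: [-4.5, -1.8, -0.6]
grip_width: 0.19
gripper_force: 30.0
```

Emit:
{"fn": "apply_moves", "kwargs": {
  "deltas": [
    [0,0,0,0,0,0],
    [0,0,0,0,0,0],
    [0,0,0,0,0,0],
    [0,0,-0.1,0,0,0],
    [0,0,-0.3,0,0,0],
    [0,0,-0.5,0,0,0],
    [0,0,-0.7,0,0,0],
    [0,0,-0.9,0,0,0]
  ],
  "fingers": 50
}}

```text
t: 53.35
position: [0.4847, 0.2741, 0.1292]
tool_rot: [[-0.887, -0.462, 0.002], [-0.462, 0.887, 0.001], [-0.002, -0.0, -1.0]]
force: [0.9, -0.3, 0.9]
grip_width: 0.497
gripper_force: 0.0
```

```bash
python3 -c "
from h import *
P=now();plan(P,(.574,-.083,.14,1.6),(.574,-.083,.059,1.6))"
```

```text
t 53.35 pose [ 0.4847  0.2741  0.1292 27.5037] F [ 0.9 -0.3  0.9] w 0.497 gf 0.0
[ 0.574 -0.083  0.14   1.6  ] first [ 0.214 -0.895 -0.027] turn 0.576 | then 4x [-0.198 -0.899 -0.027]
[ 0.574 -0.083  0.059  1.6  ] first [0.    0.    0.506] turn -0.0 | then 1x [0.    0.    0.506]
```

Emit:
{"fn": "apply_moves", "kwargs": {
  "deltas": [
    [0.1,-0.45,-0.027,0,0,0.19],
    [0.214,-0.895,-0.027,0,0,0.38],
    [0.214,-0.895,-0.027,0,0,0.576],
    [0.214,-0.895,-0.027,0,0,0.576],
    [0.214,-0.895,-0.027,0,0,0.576],
    [0.214,-0.895,-0.027,0,0,0.576],
    [0.214,-0.895,-0.027,0,0,0.576],
    [0.214,-0.895,-0.027,0,0,0.576]
  ]
}}

```text
t: 54.15
position: [0.5019, 0.2028, 0.1289]
tool_rot: [[-1.0, -0.029, -0.0], [-0.029, 1.0, -0.0], [0.0, -0.0, -1.0]]
force: [-0.3, 0.2, -0.7]
grip_width: 0.499
gripper_force: 0.0
```

Emit:
{"fn": "apply_moves", "kwargs": {
  "deltas": [
    [-0.1,-0.45,-0.027,0,0,0],
    [-0.198,-0.899,-0.027,0,0,0],
    [-0.198,-0.899,-0.027,0,0,0],
    [-0.198,-0.899,-0.027,0,0,0],
    [-0.198,-0.899,-0.027,0,0,0],
    [-0.198,-0.899,-0.027,0,0,0],
    [-0.198,-0.899,-0.027,0,0,0],
    [-0.198,-0.899,-0.027,0,0,0]
  ]
}}

```text
t: 54.95
position: [0.5197, 0.1315, 0.131]
tool_rot: [[-1.0, -0.029, -0.0], [-0.029, 1.0, 0.0], [0.0, 0.0, -1.0]]
force: [0.1, 0.4, -0.5]
grip_width: 0.496
gripper_force: 0.0
```

Emit:
{"fn": "apply_moves", "kwargs": {
  "deltas": [
    [-0.1,-0.45,-0.027,0,0,0],
    [-0.198,-0.899,-0.027,0,0,0],
    [-0.198,-0.899,-0.027,0,0,0],
    [-0.198,-0.899,-0.027,0,0,0],
    [-0.198,-0.899,-0.027,0,0,0],
    [-0.198,-0.899,-0.027,0,0,0],
    [-0.198,-0.899,-0.027,0,0,0],
    [-0.198,-0.899,-0.027,0,0,0]
  ]
}}

```text
t: 55.75
position: [0.5375, 0.0601, 0.1332]
tool_rot: [[-1.0, -0.029, -0.0], [-0.029, 1.0, 0.0], [0.0, 0.0, -1.0]]
force: [-0.9, 0.3, 0.3]
grip_width: 0.502
gripper_force: 0.0
```

Emit:
{"fn": "apply_moves", "kwargs": {
  "deltas": [
    [-0.1,-0.45,-0.027,0,0,0],
    [-0.198,-0.899,-0.027,0,0,0],
    [-0.198,-0.899,-0.027,0,0,0],
    [-0.198,-0.899,-0.027,0,0,0],
    [-0.198,-0.899,-0.027,0,0,0],
    [-0.198,-0.899,-0.027,0,0,0],
    [-0.198,-0.899,-0.027,0,0,0],
    [-0.198,-0.899,-0.027,0,0,0]
  ]
}}

```text
t: 56.55
position: [0.5554, -0.0113, 0.1354]
tool_rot: [[-1.0, -0.029, -0.0], [-0.029, 1.0, 0.0], [-0.0, 0.0, -1.0]]
force: [0.4, 0.3, -1.0]
grip_width: 0.498
gripper_force: 0.0
```

Emit:
{"fn": "apply_moves", "kwargs": {
  "deltas": [
    [-0.1,-0.45,-0.027,0,0,0],
    [-0.198,-0.899,-0.027,0,0,0],
    [-0.198,-0.899,-0.027,0,0,0],
    [-0.198,-0.899,-0.027,0,0,0],
    [-0.198,-0.899,-0.027,0,0,0],
    [-0.198,-0.899,-0.027,0,0,0],
    [-0.198,-0.899,-0.027,0,0,0],
    [-0.198,-0.899,-0.027,0,0,0]
  ]
}}

```text
t: 57.35
position: [0.5732, -0.0828, 0.1375]
tool_rot: [[-1.0, -0.029, -0.0], [-0.029, 1.0, -0.0], [0.0, -0.0, -1.0]]
force: [0.1, 0.2, 1.5]
grip_width: 0.5
gripper_force: 0.0
```

```bash
python3 - <<'E'
from h import *
from rig import imaging
P=now(); plan(P,(.574,-.0835,.059,1.6))
c=imaging.camera('wrist'); f=cv2.resize(c['frame'],(800,600))[150:450,150:750]
t=cv2.resize(imaging.camera('top')['frame'][155:265,50:190],(382,300),interpolation=cv2.INTER_CUBIC)
cv2.imwrite('pics/w8.png',np.vstack([f,np.hstack([t,np.zeros((300,218,3),np.uint8)])]))
E
```

```text
t 57.35 pose [ 0.5732 -0.0828  0.1375  1.6335] F [0.1 0.2 1.5] w 0.5 gf 0.0
[ 0.574  -0.0835  0.059   1.6   ] 1x [-0.01  -0.009  0.982] turn 0.001
```

View pics/w8.png

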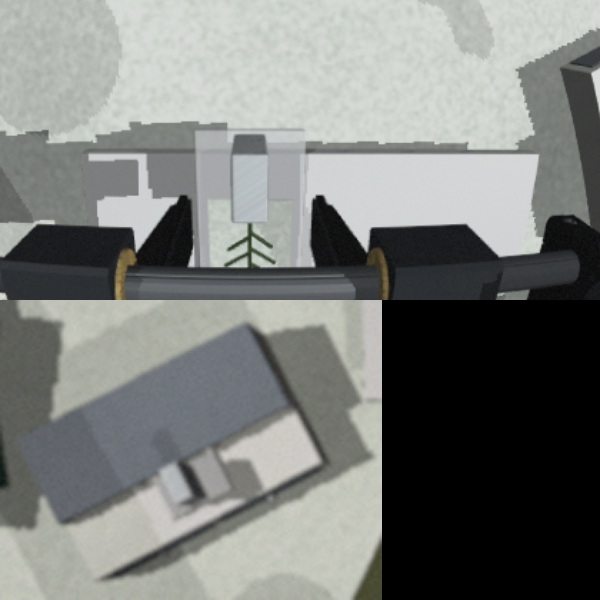

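A sits home in the middle slot, and B is undisturbed under the gripper with its block at (250,185) in the crop. Next I grasp B.

Emit:
{"fn": "apply_moves", "kwargs": {
  "deltas": [
    [-0.01,-0.009,0.13,0,0,0],
    [-0.01,-0.009,0.26,0,0,0],
    [-0.01,-0.009,0.4,0,0,0],
    [-0.01,-0.009,0.55,0,0,0],
    [-0.01,-0.009,0.7,0,0,0],
    [-0.01,-0.009,0.85,0,0,0],
    [-0.01,-0.009,0.98,0,0,0],
    [-0.01,-0.009,0.98,0,0,0]
  ]
}}

```text
t: 58.25
position: [0.5727, -0.0838, 0.0568]
tool_rot: [[-1.0, -0.028, -0.004], [-0.028, 1.0, 0.001], [0.004, 0.001, -1.0]]
force: [0.2, 0.2, -0.6]
grip_width: 0.498
gripper_force: 0.0
```

Emit:
{"fn": "apply_moves", "kwargs": {
  "deltas": [
    [0,0,0,0,0,0],
    [0,0,0,0,0,0],
    [0,0,0,0,0,0],
    [0,0,0,0,0,0],
    [0,0,0,0,0,0],
    [0,0,0,0,0,0],
    [0,0,0,0,0,0],
    [0,0,0,0,0,0]
  ],
  "fingers": 5,
  "squeeze": 30
}}

```text
t: 59.05
position: [0.5745, -0.0842, 0.0597]
tool_rot: [[-1.0, -0.028, 0.001], [-0.028, 1.0, -0.0], [-0.001, -0.0, -1.0]]
force: [-1.0, 0.4, 3.5]
grip_width: 0.186
gripper_force: 30.0
```

Emit:
{"fn": "apply_moves", "kwargs": {
  "deltas": [
    [0,0,-0.08,0,0,0],
    [0,0,-0.16,0,0,0],
    [0,0,-0.24,0,0,0],
    [0,0,-0.32,0,0,0],
    [0,0,-0.4,0,0,0],
    [0,0,-0.48,0,0,0],
    [0,0,-0.56,0,0,0],
    [0,0,-0.6,0,0,0]
  ]
}}

```text
t: 59.85
position: [0.5745, -0.0842, 0.1082]
tool_rot: [[-1.0, -0.028, 0.001], [-0.028, 1.0, -0.0], [-0.001, -0.0, -1.0]]
force: [-0.4, 0.2, -1.2]
grip_width: 0.189
gripper_force: 30.0
```

```bash
python3 -c "
from h import *
P=now();plan(P,(.4309,.1581,.11,27.5))"
```

```text
t 59.85 pose [ 0.5745 -0.0842  0.1082  1.5835] F [-0.4  0.2 -1.2] w 0.189 gf 30.0
[ 0.4309  0.1581  0.11   27.5   ] first [ 0.428  0.769 -0.006] turn -0.576 | then 3x [ 0.048  0.879 -0.006]
```

Emit:
{"fn": "apply_moves", "kwargs": {
  "deltas": [
    [0.05,0.1,-0.006,0,0,-0.07],
    [0.1,0.19,-0.006,0,0,-0.14],
    [0.16,0.29,-0.006,0,0,-0.21],
    [0.21,0.38,-0.006,0,0,-0.28],
    [0.27,0.48,-0.006,0,0,-0.35],
    [0.32,0.58,-0.006,0,0,-0.42],
    [0.38,0.67,-0.006,0,0,-0.5],
    [0.428,0.769,-0.006,0,0,-0.576]
  ]
}}

```text
t: 60.65
position: [0.5378, -0.0233, 0.1076]
tool_rot: [[-0.886, -0.464, -0.0], [-0.464, 0.886, -0.0], [0.0, 0.0, -1.0]]
force: [0.7, 0.8, 0.2]
grip_width: 0.184
gripper_force: 30.0
```

Emit:
{"fn": "apply_moves", "kwargs": {
  "deltas": [
    [0.01,0.11,-0.006,0,0,0],
    [0.01,0.22,-0.006,0,0,0],
    [0.02,0.33,-0.006,0,0,0],
    [0.02,0.44,-0.006,0,0,0],
    [0.03,0.55,-0.006,0,0,0],
    [0.04,0.66,-0.006,0,0,0],
    [0.04,0.77,-0.006,0,0,0],
    [0.048,0.879,-0.006,0,0,0]
  ]
}}

```text
t: 61.45
position: [0.502, 0.0377, 0.1082]
tool_rot: [[-0.887, -0.462, 0.0], [-0.462, 0.887, 0.0], [-0.0, -0.0, -1.0]]
force: [-0.3, 0.4, -1.5]
grip_width: 0.184
gripper_force: 30.0
```

Emit:
{"fn": "apply_moves", "kwargs": {
  "deltas": [
    [0.01,0.11,-0.006,0,0,0],
    [0.01,0.22,-0.006,0,0,0],
    [0.02,0.33,-0.006,0,0,0],
    [0.02,0.44,-0.006,0,0,0],
    [0.03,0.55,-0.006,0,0,0],
    [0.04,0.66,-0.006,0,0,0],
    [0.04,0.77,-0.006,0,0,0],
    [0.048,0.879,-0.006,0,0,0]
  ]
}}

```text
t: 62.25
position: [0.4661, 0.0983, 0.1086]
tool_rot: [[-0.887, -0.462, 0.0], [-0.462, 0.887, 0.0], [-0.0, -0.0, -1.0]]
force: [0.1, -0.5, 0.1]
grip_width: 0.185
gripper_force: 30.0
```

Emit:
{"fn": "apply_moves", "kwargs": {
  "deltas": [
    [0.01,0.11,-0.006,0,0,0],
    [0.01,0.22,-0.006,0,0,0],
    [0.02,0.33,-0.006,0,0,0],
    [0.02,0.44,-0.006,0,0,0],
    [0.03,0.55,-0.006,0,0,0],
    [0.04,0.66,-0.006,0,0,0],
    [0.04,0.77,-0.006,0,0,0],
    [0.048,0.879,-0.006,0,0,0]
  ]
}}

```text
t: 63.05
position: [0.4302, 0.1589, 0.1091]
tool_rot: [[-0.887, -0.462, 0.0], [-0.462, 0.887, 0.0], [-0.0, -0.0, -1.0]]
force: [-0.9, -0.1, -1.6]
grip_width: 0.189
gripper_force: 30.0
```

```bash
python3 - <<'E'
from h import *
P=now(); plan(P,(.4309,.1581,.0573,27.5),(.5196,.2043,.0573,27.5))
# is the carrier still at the same place in the hand? compare with the picture taken holding A
from rig import imaging
f=imaging.camera('wrist')['frame']; a=cv2.imread('pics/w7.png'); g=cv2.resize(f,(800,600))
A=a[300:375,370:435].astype(float); m=cv2.matchTemplate(g[280:400,350:460],a[310:375,370:432],cv2.TM_CCOEFF_NORMED); print(cv2.minMaxLoc(m), 'expect (20,30)')
E
```

```text
t 63.05 pose [ 0.4302  0.1589  0.1091 27.5023] F [-0.9 -0.1 -1.6] w 0.189 gf 30.0
[ 0.4309  0.1581  0.0573 27.5   ] 1x [-0.003 -0.013  0.647] turn 0.0
[ 0.5196  0.2043  0.0573 27.5   ] first [-0.625  0.     0.   ] turn -0.0 | then 1x [-0.625  0.     0.   ]
(-0.019454199820756912, 0.9908019304275513, (24, 55), (20, 29)) expect (20,30)
```

Emit:
{"fn": "apply_moves", "kwargs": {
  "deltas": [
    [-0.003,-0.013,0.1,0,0,0],
    [-0.003,-0.013,0.2,0,0,0],
    [-0.003,-0.013,0.3,0,0,0],
    [-0.003,-0.013,0.4,0,0,0],
    [-0.003,-0.013,0.5,0,0,0],
    [-0.003,-0.013,0.6,0,0,0],
    [-0.003,-0.013,0.647,0,0,0],
    [-0.003,-0.013,0.647,0,0,0]
  ]
}}

```text
t: 63.9
position: [0.4307, 0.1573, 0.0564]
tool_rot: [[-0.887, -0.462, -0.002], [-0.462, 0.887, -0.0], [0.002, 0.0, -1.0]]
force: [1.0, 0.3, -1.1]
grip_width: 0.186
gripper_force: 30.0
```

Emit:
{"fn": "apply_moves", "kwargs": {
  "deltas": [
    [-0.05,0,0,0,0,0],
    [-0.1,0,0,0,0,0],
    [-0.15,0,0,0,0,0],
    [-0.2,0,0,0,0,0],
    [-0.25,0,0,0,0,0],
    [-0.3,0,0,0,0,0],
    [-0.35,0,0,0,0,0],
    [-0.35,0,0,0,0,0]
  ]
}}

```text
t: 64.7
position: [0.4566, 0.1706, 0.0574]
tool_rot: [[-0.887, -0.462, 0.0], [-0.462, 0.887, 0.0], [-0.0, -0.0, -1.0]]
force: [0.6, -0.1, -0.5]
grip_width: 0.186
gripper_force: 30.0
```

Emit:
{"fn": "apply_moves", "kwargs": {
  "deltas": [
    [-0.1,0,0,0,0,0],
    [-0.2,0,0,0,0,0],
    [-0.3,0,0,0,0,0],
    [-0.4,0,0,0,0,0],
    [-0.5,0,0,0,0,0],
    [-0.6,0,0,0,0,0],
    [-0.7,0,0,0,0,0],
    [-0.8,0,0,0,0,0]
  ]
}}

```text
t: 65.5
position: [0.5134, 0.2002, 0.0572]
tool_rot: [[-0.887, -0.462, -0.0], [-0.462, 0.887, -0.0], [0.0, 0.0, -1.0]]
force: [-0.5, -0.3, -1.5]
grip_width: 0.186
gripper_force: 30.0
```

Emit:
{"fn": "apply_moves", "kwargs": {
  "deltas": [
    [-0.02,0,0,0,0,0],
    [-0.04,0,0,0,0,0],
    [-0.06,0,0,0,0,0],
    [-0.08,0,0,0,0,0],
    [-0.1,0,0,0,0,0],
    [-0.11,0,0,0,0,0],
    [-0.12,0,0,0,0,0],
    [-0.12,0,0,0,0,0]
  ]
}}

```text
t: 66.3
position: [0.5197, 0.2036, 0.0566]
tool_rot: [[-0.887, -0.462, -0.004], [-0.462, 0.887, -0.002], [0.004, 0.0, -1.0]]
force: [-5.7, -3.1, 0.8]
grip_width: 0.19
gripper_force: 30.0
```

Emit:
{"fn": "apply_moves", "kwargs": {
  "deltas": [
    [0.015,0,0.01,0,0,0],
    [0.015,0,0.02,0,0,0],
    [0.015,0,0.03,0,0,0],
    [0.015,0,0.03,0,0,0],
    [0.015,0,0.03,0,0,0],
    [0.015,0,0.03,0,0,0],
    [0.015,0,0.03,0,0,0],
    [0.015,0,0.03,0,0,0]
  ]
}}

```text
t: 67.1
position: [0.5198, 0.2035, 0.0549]
tool_rot: [[-0.887, -0.462, -0.001], [-0.462, 0.887, -0.001], [0.002, 0.0, -1.0]]
force: [-4.1, -2.2, 2.9]
grip_width: 0.188
gripper_force: 30.0
```

Emit:
{"fn": "apply_moves", "kwargs": {
  "deltas": [
    [0,0,0,0,0,0],
    [0,0,0,0,0,0],
    [0,0,0,0,0,0],
    [0,0,-0.1,0,0,0],
    [0,0,-0.3,0,0,0],
    [0,0,-0.5,0,0,0],
    [0,0,-0.7,0,0,0],
    [0,0,-0.9,0,0,0]
  ],
  "fingers": 50
}}

```text
t: 67.9
position: [0.5208, 0.204, 0.1293]
tool_rot: [[-0.887, -0.462, 0.002], [-0.462, 0.887, 0.001], [-0.002, -0.0, -1.0]]
force: [0.7, 0.1, 0.1]
grip_width: 0.498
gripper_force: 0.0
```

```bash
python3 -c "
from h import *
P=now();plan(P,(.437,.040,.11,-10.3),(.437,.040,.024,-10.3))"
```

```text
t 67.9 pose [ 0.5208  0.204   0.1293 27.5036] F [0.7 0.1 0.1] w 0.498 gf 0.0
[  0.437   0.04    0.11  -10.3  ] first [ 0.625 -0.445  0.081] turn 0.84 | then 2x [ 0.222 -0.735  0.081]
[  0.437   0.04    0.024 -10.3  ] first [0.    0.    0.538] turn -0.0 | then 1x [0.    0.    0.538]
```

Emit:
{"fn": "apply_moves", "kwargs": {
  "deltas": [
    [0.15,-0.1,0,0,0,0.14],
    [0.3,-0.22,0,0,0,0.28],
    [0.45,-0.33,0.04,0,0,0.42],
    [0.625,-0.445,0.081,0,0,0.56],
    [0.625,-0.445,0.081,0,0,0.7],
    [0.625,-0.445,0.081,0,0,0.84],
    [0.625,-0.445,0.081,0,0,0.84],
    [0.625,-0.445,0.081,0,0,0.84]
  ]
}}

```text
t: 68.7
position: [0.4928, 0.1492, 0.1214]
tool_rot: [[-0.984, 0.177, 0.001], [0.177, 0.984, 0.0], [-0.001, 0.0, -1.0]]
force: [-0.1, -0.1, 0.0]
grip_width: 0.498
gripper_force: 0.0
```

Emit:
{"fn": "apply_moves", "kwargs": {
  "deltas": [
    [0.11,-0.37,0.081,0,0,0],
    [0.222,-0.735,0.081,0,0,0],
    [0.222,-0.735,0.081,0,0,0],
    [0.222,-0.735,0.081,0,0,0],
    [0.222,-0.735,0.081,0,0,0],
    [0.222,-0.735,0.081,0,0,0],
    [0.222,-0.735,0.081,0,0,0],
    [0.222,-0.735,0.081,0,0,0]
  ]
}}

```text
t: 69.5
position: [0.4645, 0.0948, 0.1139]
tool_rot: [[-0.984, 0.178, -0.0], [0.178, 0.984, 0.0], [0.0, -0.0, -1.0]]
force: [-0.8, 0.2, -0.2]
grip_width: 0.497
gripper_force: 0.0
```

Emit:
{"fn": "apply_moves", "kwargs": {
  "deltas": [
    [0.11,-0.37,0.081,0,0,0],
    [0.222,-0.735,0.081,0,0,0],
    [0.222,-0.735,0.081,0,0,0],
    [0.222,-0.735,0.081,0,0,0],
    [0.222,-0.735,0.081,0,0,0],
    [0.222,-0.735,0.081,0,0,0],
    [0.222,-0.735,0.081,0,0,0],
    [0.222,-0.735,0.081,0,0,0]
  ],
  "fingers": 70
}}

```text
t: 70.3
position: [0.4366, 0.0401, 0.1075]
tool_rot: [[-0.984, 0.178, -0.0], [0.178, 0.984, 0.0], [0.0, 0.0, -1.0]]
force: [0.9, 0.4, 0.9]
grip_width: 0.701
gripper_force: 0.0
```

```bash
python3 -c "
from h import *
P=now();plan(P,(.437,.040,.024,-10.3))"
```

```text
t 70.3 pose [  0.4366   0.0401   0.1075 -10.2536] F [0.9 0.4 0.9] w 0.701 gf 0.0
[  0.437   0.04    0.024 -10.3  ] first [-0.003 -0.     0.522] turn 0.001 | then 1x [-0.003 -0.     0.522]
```

Emit:
{"fn": "apply_moves", "kwargs": {
  "deltas": [
    [0,0,0.15,0,0,0],
    [0,0,0.3,0,0,0],
    [0,0,0.45,0,0,0],
    [0,0,0.6,0,0,0],
    [0,0,0.75,0,0,0],
    [0,0,0.9,0,0,0],
    [0,0,1.0,0,0,0],
    [0,0,1.0,0,0,0]
  ]
}}

```text
t: 71.1
position: [0.4352, 0.0398, 0.0258]
tool_rot: [[-0.984, 0.179, -0.003], [0.179, 0.984, 0.0], [0.003, -0.0, -1.0]]
force: [-0.3, -0.9, 0.2]
grip_width: 0.701
gripper_force: 0.0
```

Emit:
{"fn": "apply_moves", "kwargs": {
  "deltas": [
    [0,0,0.03,0,0,0],
    [0,0,0.03,0,0,0],
    [0,0,0.03,0,0,0],
    [0,0,0.03,0,0,0],
    [0,0,0.03,0,0,0],
    [0,0,0.03,0,0,0],
    [0,0,0.03,0,0,0],
    [0,0,0.03,0,0,0]
  ],
  "fingers": 15,
  "squeeze": 15
}}

```text
t: 71.9
position: [0.4366, 0.0395, 0.0254]
tool_rot: [[-0.984, 0.179, 0.0], [0.179, 0.984, -0.0], [-0.0, -0.0, -1.0]]
force: [-0.8, -1.5, 2.5]
grip_width: 0.297
gripper_force: 14.9
```

Emit:
{"fn": "apply_moves", "kwargs": {
  "deltas": [
    [0.1,0,0,0,0,0],
    [0.2,0,0,0,0,0],
    [0.3,0,0,0,0,0],
    [0.4,0,0,0,0,0],
    [0.5,0,0,0,0,0],
    [0.6,0,0,0,0,0],
    [0.7,0,0,0,0,0],
    [0.78,0,0,0,0,0]
  ]
}}

```text
t: 72.7
position: [0.3771, 0.0523, 0.0256]
tool_rot: [[-0.984, 0.18, 0.009], [0.18, 0.984, 0.003], [-0.008, 0.005, -1.0]]
force: [17.8, 4.5, -11.8]
grip_width: 0.296
gripper_force: 15.0
```

At the off stop. I'll release, back away upward and check the result.

Emit:
{"fn": "apply_moves", "kwargs": {
  "deltas": [
    [-0.02,0,0,0,0,0],
    [-0.02,0,0,0,0,0],
    [-0.02,0,0,0,0,0],
    [-0.02,0,-0.2,0,0,0],
    [-0.02,0,-0.4,0,0,0],
    [-0.02,0,-0.6,0,0,0],
    [-0.02,0,-0.8,0,0,0],
    [-0.02,0,-1.0,0,0,0]
  ],
  "fingers": 70
}}

```text
t: 73.5
position: [0.3758, 0.0504, 0.1051]
tool_rot: [[-0.984, 0.179, -0.002], [0.179, 0.984, -0.0], [0.002, -0.001, -1.0]]
force: [-1.0, -0.6, -0.0]
grip_width: 0.697
gripper_force: 0.0
```

Emit:
{"fn": "apply_moves", "kwargs": {
  "deltas": [
    [0,-0.3,-0.3,0,0,0],
    [0,-0.6,-0.6,0,0,0],
    [0,-0.9,-0.9,0,0,0],
    [0,-1.0,-1.0,0,0,0],
    [0,-1.0,-1.0,0,0,0],
    [0,-1.0,-1.0,0,0,0],
    [0,-1.0,-1.0,0,0,0],
    [0,-1.0,-1.0,0,0,0]
  ]
}}

```text
t: 74.3
position: [0.3617, -0.0273, 0.1836]
tool_rot: [[-0.984, 0.177, -0.003], [0.177, 0.984, 0.001], [0.003, 0.0, -1.0]]
force: [0.6, 0.5, 0.2]
grip_width: 0.699
gripper_force: 0.0
```

```bash
python3 - <<'E'
from h import *
from rig import imaging
now()
f=imaging.camera('top')['frame'][140:290,40:250]
g=imaging.camera('scene')['frame']
cv2.imwrite('pics/fin.png',np.hstack([np.vstack([cv2.resize(f,(420,300),interpolation=cv2.INTER_CUBIC),cv2.resize(g,(420,300))]),cv2.resize(g[250:400,330:510],(360,300),interpolation=cv2.INTER_CUBIC).repeat(1,0) if 0 else np.vstack([cv2.resize(g[260:390,340:500],(369,300),interpolation=cv2.INTER_CUBIC),np.zeros((300,369,3),np.uint8)])]))
E
```

```text
t 74.3 pose [  0.3617  -0.0273   0.1836 -10.2229] F [0.6 0.5 0.2] w 0.699 gf 0.0
```

View pics/fin.png

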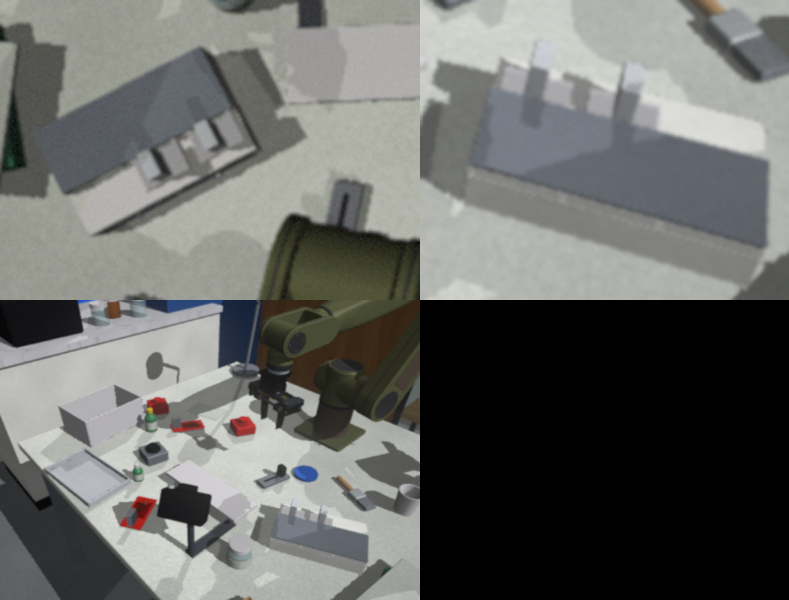

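Both carriers sit home in adjacent slots, the dimmer grip is at its near (off) end, and the bystanders are in place. I'm handing the job in.

```bash
python3 -c "
from rig import arm
print(arm.sign_off())"
```

```text
the job is handed in; nothing more can be done
None
```

I handed the job in at about 74 s: both carriers present were photographed on the lit panel and filed fully home in their own slots, the light is off and nothing else was moved; the hand-in gave no verdict.

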